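Turn the manifold block and connect its push-fit filters

ROBOT

A 6-joint arm with a two-finger parallel gripper is mounted at the origin on the work surface. World frame = base frame: x ahead of the robot, y to its left, z up, the work surface at z = 0. Lengths are in m, angles in rad, forces in N, time in s.
With the tool pointing down it reaches from about 0.35 to 0.775 m from the base axis. Payload 5.5 kg.
Tool frame: the origin (TCP) lies on the centre line of the jaws, within the pads' length; the fingertips stand 11 mm ahead of it and the grasp point (between the pads) lies 8 mm behind it (env.tip_reach is the distance from the TCP to the fingertips, in m); z points along the fingers, x is the direction in which the jaws open and shut, and the axes are right-handed (so a half turn about z gives the same grasp; the last joint's range is limited). The gripper opens to 85 mm and grips with 20 to 120 N. Pads are 22 mm wide; open, the fingers measure 114 mm over their backs; the gripper's body (76 mm by 85 mm) begins 54 mm behind the grasp point. The pads swing forward as they close: fully open they stand 13 mm farther back than shut.
Start: joints at [1.093, 0.313, 0.046, 1.304, 0, 1.431], TCP at [0.191, 0.543, 0.242] pointing down, gripper open.
Joint ranges: [-2.76, 2.76], [-0.86, 1.69], [-1.03, 1.26], [-2.2, 2.34], [-1.47, 1.5], [-3.14, 3.14]. Speed limits (rad/s): [2.57, 2.57, 3.14, 3.14, 3.14, 3.14].

INTERFACE

Orientations are given as a unit quaternion [w, x, y, z].
In Python, from workcell import env gives the robot as it stands.
- The arm moves only by the tool carry_out, never from a script. Its argument "moves" is one flat list of numbers, 7 for each row, row after row: the gripper command: -1 is shut, 1 is fully open, values between are in proportion, then the shift along the tool's x, y, z in m, then the turn, a rotation vector about the tool's x, y, z in degrees. A call has exactly 5 rows; each row shifts and turns the pose as measured when the row begins, along the tool's axes as they then stand; what a row does not reach is not made up. A row lasts 1/8 s, in which the tool goes at most 62.5 mm and 10.7 degrees, less where a joint would pass 70% of its speed; a pose out of reach is approached as far as the arm can. A call is refused whole if a number of a shift passes 0.0625 or a number of a turn 10.7, either way. A call with a gripper value outside its range is refused whole. The fingers move at their own pace and stop on an object; "squeeze" is the grip in N (left out, the last holds). Time passes only in rows, so rows that do not move let the fingers close, or fill a call up. It gives the time, the measured TCP pose, the force and the opening at its end, in the units of the state.
- env.get_state(): the state, without advancing time (a new reading comes with each control period).
- env.read_camera(name): name is "scene" or "top" or "wrist"; returns the picture (384x512x3 uint8, red, green, blue); there is no depth.
- env.calibration(name): a dict with "camera_matrix" (3x3 intrinsics, pixels), "rvec" (rotation vector, rad) and "tvec" (3), from world to camera coordinates, as OpenCV has them; the wrist camera has in their place "hand_eye" (4x4, takes a point from camera to tool coordinates, whose origin is the TCP and whose axes are the tool frame's). Camera axes: x right, y down, z forward; pixel columns grow to the right and rows downward; lengths in m; the calibration is good to about 2 mm. A picture is of the moment at which its call begins: read the wrist's pose just before it. calibration takes no time and is no camera call.
- env.hand_in(): hands the job in, once; it reports no verdict.
The state is a dict: "clock": time; "joint_pos": joint angles; "qvel": joint speeds; "tau": joint torques, N m; "tcp_pos": TCP position; "orientation": TCP orientation; "wrist_force": force on the tool from outside, world axes, zero at the start; "ft_torque": the same for the moment, N m; "finger_gap": finger opening in m.
Only numpy, scipy, OpenCV 4.12 (cv2) and the standard library are available. Lean on these libraries where they do the work, as an engineer would, in place of code of your own. Each camera call takes 0.05 s, during which the arm holds its last target. There are 200 camera calls.

TASK

The manifold block is clamped in the slide-jaw fixture with its push-fit fittings towards the splash guard. Open the sliding jaw, turn the block round so that the fittings face the robot, set it flat back in its place in the fixture and close the jaw on it; then push the tube of every filter on the bench fully home into the fitting of its own colour until the latch drops and locks it. Leave all filters connected, the block clamped and the other things on the bench where they are.

Things in the scene. Friction and masses are not known exactly. Their poses are not given: they have to be found in the camera images.
- fixture: Slide-jaw fixture fixed to the bench, yaw varies. Origin: bench level, under the block's place; x away from the robot, y along it. Base plate 12 mm thick (x -28 to 68, y -130 to 190 mm). Fixed blue jaw at -y: face at y -98.5, 42 mm high. Behind the block two steel stops (y +-91.5, front at x 23, 40 mm high) and a splash guard (x 62.5, 52 mm high), so tubes cannot be fitted on that side.
- nest (a point): Where the block's origin belongs: on the base plate, 12 mm above the bench, on the fixture's origin, axes as the fixture's.
- jaw (a joint): Sliding blue jaw at the fixture's +y end, m. Closed on the block it reads -0.003 to 0.001; it opens along +y to 0.045 and stays where left (8 N of friction). Jaw 50 mm high; its lip (42 to 50 mm above the bench) overhangs the block's end ledge by 11 mm when closed: open it 20 mm or more to lift the block out or set it in. Closing it slides the block against the fixed jaw.
- jaw_grip (a point): On the axis of the sliding jaw's black upright grip, 74 mm above the bench: a post 24 mm (fixture x) by 14 mm (fixture y), 48 to 86 mm above the bench, to be pinched from above. It moves with the jaw; 126 mm along +y from the nest when the jaw reads 0.
- block: White block, 0.6 kg, loose. Origin: centre of underside. 45 (x) by 196 mm (y), 28 mm high; its middle 160 mm 52 mm high, topped at mid length by a black carrying boss 32 x 32 mm, up to 80 mm: grip that. Four grey fittings, 20 x 20 x 30 mm, on its -x face, axes 15 mm up, at y -72 red, -24 blue, 24 green, 72 yellow, ringed in colour. Turned right, its yaw is the fixture's.
- filter_red: Filter, red square body 45 mm long (x), 20 x 20 mm, lying on the bench, 45 g; may be absent. Origin: centre of the square body (10 mm above the bench). A white 12 mm stub tube sticks out 33 mm along its +x, nose 55.5 mm from the origin (coned, grooved); a 12 mm hose barb at the other end. Grip the body across its 20 mm.
- seat_red (a point): Where the red filter's origin lies when its tube is fully home in the red fitting; axes as the block's; the tube goes in along +x. 26.1 mm in front of the fitting's mouth (bore 13 mm wide, 30 mm deep), 78.6 mm from the block's origin; pressed to the bottom it goes 0.6 mm further.
- latch_red (a joint): Lift of the red fitting's latch button, m: 0 at rest. The tube lifts it 1 to 2 mm (3 to 10 N of push) and it snaps back to 0 when the tube's groove is under it, within 1.5 mm of fully home. A locked tube cannot be pulled out.
- filter_blue: Filter, blue square body 45 mm long (x), 20 x 20 mm, lying on the bench, 45 g; may be absent. Origin: centre of the square body (10 mm above the bench). A white 12 mm stub tube sticks out 33 mm along its +x, nose 55.5 mm from the origin (coned, grooved); a 12 mm hose barb at the other end. Grip the body across its 20 mm.
- seat_blue (a point): Where the blue filter's origin lies when its tube is fully home in the blue fitting; axes as the block's; the tube goes in along +x. 26.1 mm in front of the fitting's mouth (bore 13 mm wide, 30 mm deep), 78.6 mm from the block's origin; pressed to the bottom it goes 0.6 mm further.
- latch_blue (a joint): Lift of the blue fitting's latch button, m: 0 at rest. The tube lifts it 1 to 2 mm (3 to 10 N of push) and it snaps back to 0 when the tube's groove is under it, within 1.5 mm of fully home. A locked tube cannot be pulled out.
- filter_green: Filter, green square body 45 mm long (x), 20 x 20 mm, lying on the bench, 45 g; may be absent. Origin: centre of the square body (10 mm above the bench). A white 12 mm stub tube sticks out 33 mm along its +x, nose 55.5 mm from the origin (coned, grooved); a 12 mm hose barb at the other end. Grip the body across its 20 mm.
- seat_green (a point): Where the green filter's origin lies when its tube is fully home in the green fitting; axes as the block's; the tube goes in along +x. 26.1 mm in front of the fitting's mouth (bore 13 mm wide, 30 mm deep), 78.6 mm from the block's origin; pressed to the bottom it goes 0.6 mm further.
- latch_green (a joint): Lift of the green fitting's latch button, m: 0 at rest. The tube lifts it 1 to 2 mm (3 to 10 N of push) and it snaps back to 0 when the tube's groove is under it, within 1.5 mm of fully home. A locked tube cannot be pulled out.
- filter_yellow: Filter, yellow square body 45 mm long (x), 20 x 20 mm, lying on the bench, 45 g; may be absent. Origin: centre of the square body (10 mm above the bench). A white 12 mm stub tube sticks out 33 mm along its +x, nose 55.5 mm from the origin (coned, grooved); a 12 mm hose barb at the other end. Grip the body across its 20 mm.
- seat_yellow (a point): Where the yellow filter's origin lies when its tube is fully home in the yellow fitting; axes as the block's; the tube goes in along +x. 26.1 mm in front of the fitting's mouth (bore 13 mm wide, 30 mm deep), 78.6 mm from the block's origin; pressed to the bottom it goes 0.6 mm further.
- latch_yellow (a joint): Lift of the yellow fitting's latch button, m: 0 at rest. The tube lifts it 1 to 2 mm (3 to 10 N of push) and it snaps back to 0 when the tube's groove is under it, within 1.5 mm of fully home. A locked tube cannot be pulled out.
- tube_rack: Bystander, to be left alone: pale blue rack, 60 x 210 mm, with glass test tubes standing 130 mm high. Origin: centre of its underside.
- beaker: Bystander, to be left alone: glass beaker, 70 mm wide, 85 mm high. Origin: centre of its underside.
- petri_dish: Bystander, to be left alone: flat glass dish, 84 mm across, 14 mm high. Origin: centre of its underside.
- sample_jar: Bystander, to be left alone: small jar with a white lid, 40 mm wide, 50 mm high. Origin: centre of its underside.
Not all that is in view belongs to the job. Leave any purple look-alike of the filter_yellow alone.

How it is judged:
On the way, in this order (a step that is already met when the one before it is completed fails the run):
1. the jaw is opened (value of joint jaw above 0.015 m), for 0.1 s.
2. the block stands turned round in its place, fittings towards the robot, with the jaw closed on it (distance between block and nest below 0.008 m and angle between the x axis of block and the x axis of fixture, either way round below 0.06 rad and angle between the z axis of block and the z axis of fixture, either way round below 0.06 rad and x of each of seat_red, seat_yellow in the frame of fixture below -0.06 m and value of joint jaw below 0.0035 m), for 0.3 s.
At the end, for the whole second after the job is handed in: Block in its place (8 mm, 0.06 rad), fittings towards the robot, jaw closed on it (under 0.0035 m); each filter present is locked in the fitting of its colour: origin within 4.5 mm of the seat point, in line within 0.1 rad, latch lift under 0.6 mm (all of step 2 and distance between filter_red and seat_red below 0.0045 m and angle between the x axis of each of filter_red, filter_blue, filter_green, filter_yellow and the x axis of block, either way round below 0.1 rad and value of joint each of latch_red, latch_blue, latch_green, latch_yellow below 0.0006 m and distance between filter_blue and seat_blue below 0.0045 m and distance between filter_green and seat_green below 0.0045 m and distance between filter_yellow and seat_yellow below 0.0045 m and linear speed of block below 0.02 m/s); the robot touches nothing.
It fails at once if a bystander is knocked 4 cm or more away (distance of any of tube_rack, beaker, petri_dish, sample_jar from where it was at the start of the episode above 0.04 m).
It fails at once if a bystander is tipped over (angle between any of tube_rack, beaker, petri_dish, sample_jar's own z axis and vertical above 0.5 rad).
Of filter_red, filter_blue, filter_green, filter_yellow only 3 to 4 are there at a start; the rules pass over those that are not, and their reading is None.
At some moment in a run one of filter_red, filter_blue, filter_green, filter_yellow may be knocked a few centimetres aside while the robot is not near it.
Once in a run the grip may slacken for a moment while it holds something.
It also fails if it takes over 210 s, if anything falls off the work surface, if the arm or the gripper's body presses on something with over 40 N, if the wrist force passes 120 N, or if a joint passes its speed limit or range.

## Working session

There is one attempt and no reset: what is moved stays moved. The work goes in short steps, Python scripts to look and compute and a tool call to move; the robot and the scene stay as the last step left them, time stands still between calls to the robot, and variables do not carry over. Pictures are saved under pics/ and viewed, about 12 in all and at most 16, crops included, and the job is handed in when it is done.

Besides the shell and the picture viewer there is one more tool, called after ">>>" by a JSON object that holds its "method" and its "body", one argument or row to a line. carry_out: Moves the arm, as the interface text tells. Its arguments: {"type":"object","properties":{"moves":{"type":"array"},"squeeze":{"type":"number"}},"required":["moves"]}

```bash
ls; mkdir -p pics
cat > h.py <<'E'
import numpy as np, cv2, sys
from workcell import env
from scipy.spatial.transform import Rotation as R
def Rq(q): return R.from_quat([q[1],q[2],q[3],q[0]]).as_matrix()
def cam(name, st=None):
    c=env.calibration(name); K=np.array(c['camera_matrix'])
    if name=='wrist':
        st=st or env.get_state(); T=np.eye(4); T[:3,:3]=Rq(st['orientation']); T[:3,3]=st['tcp_pos']
        X=T@np.array(c['hand_eye']); return K,X[:3,:3],X[:3,3]
    Rm=cv2.Rodrigues(np.array(c['rvec'],float))[0]; t=np.array(c['tvec'],float).ravel()
    return K,Rm.T,-Rm.T@t
def ray(C,uv,z):
    K,Rc,o=C; d=Rc@np.linalg.inv(K)@np.array([uv[0],uv[1],1.]); return o+d*(z-o[2])/d[2]
def proj(C,p):
    K,Rc,o=C; q=K@(Rc.T@(np.array(p)-o)); return q[:2]/q[2]
def snap(name,fn):
    C=cam(name); im=env.read_camera(name)[...,::-1].copy(); cv2.imwrite(fn,im); return C,im
E
python3 - <<'E'
from h import *
for n in ('scene','top'):
    C,im=snap(n,f'pics/{n}0.png'); print(n,C[2],C[1][:,2], C[0][0,0])
s=env.get_state(); print(s); print(env.calibration('wrist'))
E
```

```text
pics
scene [ 1.06394134 -0.66399041  0.64121605] [-0.50745787  0.64674309 -0.56939431] 349.08358100519
top [ 0.31625403 -0.02177604  1.46828689] [ 0.16793889  0.010641   -0.98573997] 405.7860992561313
{'clock': 0.1, 'joint_pos': array([ 1.09339007e+00,  3.13921810e-01,  4.51067433e-02,  1.30359418e+00,
       -5.46003206e-08,  1.43121210e+00]), 'qvel': array([ 0.0022754 , -0.00078153,  0.00067292,  0.00070999,  0.0004273 ,
        0.00143766]), 'tau': array([ 3.28804708e-03, -4.81723845e+01,  2.99245101e+01,  1.27353371e-02,
       -7.84186864e-05, -4.86246137e-06]), 'tcp_pos': array([0.19037594, 0.54211622, 0.2415058 ]), 'orientation': array([ 3.70213740e-04,  8.15914255e-01,  5.78172360e-01, -7.16463831e-04]), 'wrist_force': array([ 0.41319366, -0.24291916, -0.19225508]), 'ft_torque': array([-0.03075071, -0.00227407, -0.01763435]), 'finger_gap': 0.08531335148955635}
{'camera_matrix': array([[292.38390224,   0.        , 258.09016264],
       [  0.        , 292.38390224, 194.96850755],
       [  0.        ,   0.        ,   1.        ]]), 'hand_eye': array([[ 9.99999771e-01, -1.63530837e-04, -6.56856570e-04,
        -5.04016129e-04],
       [ 3.67578790e-04,  9.46029827e-01,  3.24079359e-01,
        -8.27646603e-02],
       [ 5.68408938e-04, -3.24079526e-01,  9.46029671e-01,
        -1.31236807e-01],
       [ 0.00000000e+00,  0.00000000e+00,  0.00000000e+00,
         1.00000000e+00]])}
```

View pics/top0.png

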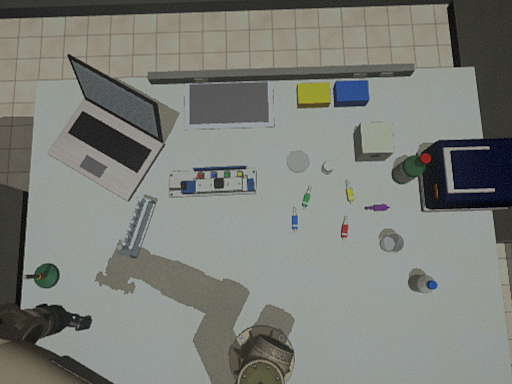

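View pics/scene0.png

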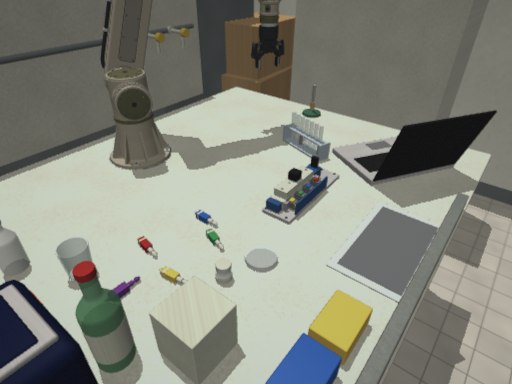

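Top view: fixture around (213,183), with boss (219,183), jaw grip (188,187) and fittings on the far side. Filters are blue (295,219), green (307,197), yellow (349,192) and red (345,229). The look-alikes are purple (376,208), which I leave, the yellow and blue boxes (313,95)/(350,92), and the red bottle cap (425,158).

```bash
cat >> h.py <<'E'
RANGES={'red':[((0,120,60),(7,255,255)),((172,120,60),(180,255,255))],'blue':[((100,130,50),(125,255,255))],'green':[((45,110,40),(85,255,255))],'yellow':[((20,110,80),(34,255,255))]}
def mask(im,c):
    h=cv2.cvtColor(im,cv2.COLOR_BGR2HSV); return sum(cv2.inRange(h,np.array(a),np.array(b)) for a,b in RANGES[c])
def blobs(m,amin=8):
    n,l,s,c=cv2.connectedComponentsWithStats(m); return [(s[i,4],c[i],s[i,:4],l==i) for i in range(1,n) if s[i,4]>=amin]
E
python3 - <<'E'
from h import *
im=cv2.imread('pics/top0.png'); C=cam('top')
for c in RANGES:
    for a,p,b,_ in blobs(mask(im,c)):
        if 160<p[0]<400 and 120<p[1]<250: print(c,a,p.round(1),b,ray(C,p,.015).round(4))
# black parts
g=cv2.cvtColor(im,cv2.COLOR_BGR2GRAY); m=((g<45)*255).astype('uint8')
for a,p,b,_ in blobs(m):
    if 160<p[0]<270 and 150<p[1]<210: print('black',a,p,b,ray(C,p,.092).round(4),ray(C,p,.086))
cr=cv2.resize(im[150:250,160:400],None,fx=3.3,fy=3.3,interpolation=cv2.INTER_CUBIC); cv2.imwrite('pics/topc.png',cr)
E
```

```text
red 14 [199.4 175.7] [198 174   4   4] [0.6457 0.2115 0.015 ]
red 43 [344.2 228.4] [342 225   6   8] [ 0.4378 -0.3066  0.015 ]
red 10 [343.1 235.6] [341 235   6   2] [ 0.4123 -0.3011  0.015 ]
blue 14 [227.5 167. ] [221 167  14   1] [0.6755 0.1079 0.015 ]
blue 13 [206. 168.] [200 168  13   1] [0.6741 0.1872 0.015 ]
blue 12 [212.5 175. ] [211 174   4   3] [0.647  0.1634 0.015 ]
blue 48 [249.9 184.1] [248 179   5  12] [0.609  0.0267 0.015 ]
blue 87 [189.6 186.5] [182 181  13  12] [0.6063 0.2476 0.015 ]
blue 37 [294.  219.8] [292 216   5   8] [ 0.4737 -0.1287  0.015 ]
green 15 [225.8 174.2] [224 173   5   4] [0.6486 0.1145 0.015 ]
green 35 [306.  197.4] [303 194   7   8] [ 0.5539 -0.1755  0.015 ]
yellow 12 [239.5 174. ] [238 173   4   3] [0.6478 0.0642 0.015 ]
yellow 45 [349.  192.4] [346 189   7   8] [ 0.5677 -0.3317  0.015 ]
yellow 10 [350.6 199.2] [348 198   6   3] [ 0.5427 -0.3361  0.015 ]
black 13 [197.61538462 169.53846154] [194 169   8   2] [0.6505 0.2055 0.092 ] [0.651961   0.20645111 0.086     ]
black 46 [222.97826087 168.45652174] [203 168  42   2] [0.6517 0.1169 0.092 ] [0.65320763 0.11747154 0.086     ]
black 32 [218.75   182.9375] [214 179   9   9] [0.6007 0.1321 0.092 ] [0.60192378 0.1327739  0.086     ]
black 20 [183.05 185.5 ] [181 182   5   8] [0.5952 0.2561 0.092 ] [0.59645099 0.25729047 0.086     ]
black 9 [187. 193.] [183 193   9   1] [0.5684 0.2423 0.092 ] [0.56952411 0.2434035  0.086     ]
```

View pics/topc.png

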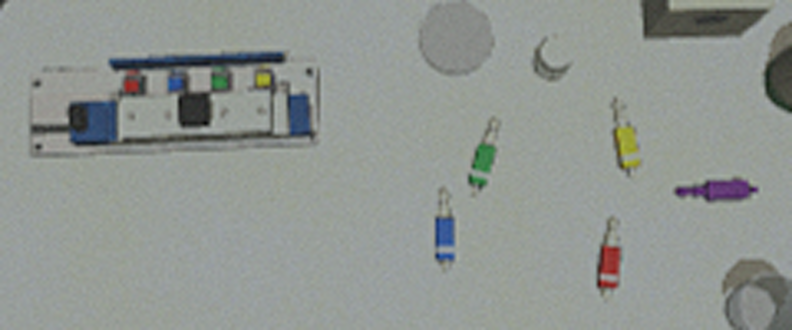

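Choice: the four filters have a coloured body with a white tube pointing away from the robot. Purple (about 376,208) is the decoy. The jaw grip is the black post on the left end. I'll go above the jaw first.

```bash
cat >> h.py <<'E'
def down(yaw): return np.array([[np.cos(yaw),np.sin(yaw),0],[np.sin(yaw),-np.cos(yaw),0],[0,0,-1.]])
def plan(p,yaw=None,n=5):
    """deltas to target p (world), tool down at yaw: per-row shifts (mm, tool axes) and turns (deg)"""
    s=env.get_state(); R0=Rq(s['orientation']); p0=np.array(s['tcp_pos'])
    y0=np.arctan2(R0[1,0],R0[0,0]); yaw=y0 if yaw is None else yaw
    R1=down(yaw); rv=R.from_matrix(R0.T@R1).as_rotvec(); out=[]
    print('at',p0.round(4),'yaw',round(y0,4),'F',np.round(s['wrist_force'],1),'gap',round(s['finger_gap'],4),'t',round(s['clock'],1),'j6',round(s['joint_pos'][5],2))
    print('total tool',(R0.T@(np.array(p)-p0)*1e3).round(1),'turn',np.rad2deg(rv).round(2))
    for i in range(n):
        Ri=R0@R.from_rotvec(rv*i/n).as_matrix(); out.append(list((Ri.T@(np.array(p)-p0)/n*1e3).round(1))+list(np.rad2deg(rv/n).round(2)))
    for o in out: print([float(v) for v in o])
E
python3 - <<'E'
from h import *
plan([.598,.24,.22],.035,10)
E
```

```text
at [0.1904 0.5421 0.2415] yaw 1.233 F [ 0.4 -0.2 -0.2] gap 0.0853 t 0.1 j6 1.43
total tool [-149.9  484.7   21.6] turn [4.000e-02 9.000e-02 6.864e+01]
[-15.0, 48.5, 2.2, 0.0, 0.01, 6.86]
[-9.1, 49.9, 2.2, 0.0, 0.01, 6.86]
[-3.1, 50.6, 2.2, 0.0, 0.01, 6.86]
[3.0, 50.6, 2.1, 0.0, 0.01, 6.86]
[9.0, 49.9, 2.1, 0.0, 0.01, 6.86]
[14.9, 48.5, 2.1, 0.0, 0.01, 6.86]
[20.6, 46.4, 2.1, 0.0, 0.01, 6.86]
[26.0, 43.6, 2.1, 0.0, 0.01, 6.86]
[31.0, 40.1, 2.1, 0.0, 0.01, 6.86]
[35.6, 36.1, 2.1, 0.0, 0.01, 6.86]
```

>>> {"method": "carry_out", "body": {
  "moves": [1, -0.015, 0.048, 0.002, 0, 0, 6.9, 1, -0.009, 0.05, 0.002, 0, 0, 6.9, 1, -0.003, 0.05, 0.002, 0, 0, 6.9, 1, 0.003, 0.05, 0.002, 0, 0, 6.9, 1, 0.009, 0.05, 0.002, 0, 0, 6.9]
}}

```text
clock: 0.72
tcp_pos: [0.3937, 0.3884, 0.2287]
orientation: [0.001, 0.952, 0.305, -0.002]
wrist_force: [0.2, 0.8, -0.9]
finger_gap: 0.0852
```

>>> {"method": "carry_out", "body": {
  "moves": [1, 0.015, 0.048, 0.002, 0, 0, 6.9, 1, 0.02, 0.046, 0.002, 0, 0, 6.9, 1, 0.026, 0.043, 0.002, 0, 0, 6.9, 1, 0.031, 0.04, 0.002, 0, 0, 6.9, 1, 0.035, 0.036, 0.002, 0, 0, 6.9]
}}

```text
clock: 1.35
tcp_pos: [0.5969, 0.2274, 0.2157]
orientation: [0.002, 1.0, -0.001, -0.004]
wrist_force: [-0.3, 0.4, -0.5]
finger_gap: 0.0859
```

>>> {"method": "carry_out", "body": {
  "moves": [1, 0, 0, 0, 0, 0, 0, 1, 0, 0, 0, 0, 0, 0, 1, 0, 0, 0, 0, 0, 0, 1, 0, 0, 0, 0, 0, 0, 1, 0, 0, 0, 0, 0, 0]
}}

```text
clock: 1.98
tcp_pos: [0.5962, 0.2268, 0.2138]
orientation: [0.002, 1.0, -0.001, -0.005]
wrist_force: [1.0, 1.0, -0.4]
finger_gap: 0.0854
```

Run:
```python
from h import *
plan([.598,.24,.22],.035,1)
C,im=snap('wrist','pics/w1.png')
print(proj(C,[.6,.132,.092]),proj(C,[.596,.256,.086]))
```

```text
at [0.5962 0.2268 0.2138] yaw -0.0027 F [ 1.   1.  -0.4] gap 0.0854 t 2.0 j6 1.81
total tool [  1.7 -13.2  -6.3] turn [ 0.27  0.62 -2.16]
[1.7, -13.2, -6.3, 0.27, 0.62, -2.16]
[262.90437976 278.75396679] [258.72539099 157.08468146]
```

View pics/w1.png

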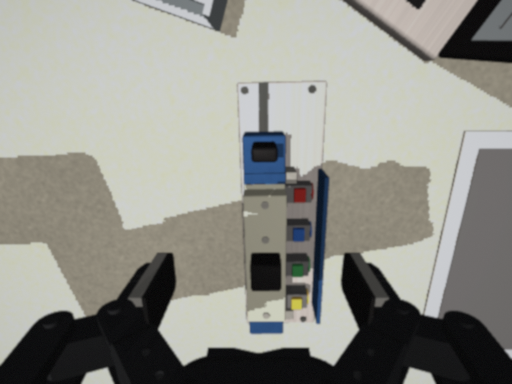

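The wrist view shows fittings on the +x side (red 300,195 to yellow 296,303), boss about (265,270) and jaw grip about (264,152). Next I'll measure yaw and origin.

Run:
```python
from h import *
im=cv2.imread('pics/w1.png'); C=cam('wrist')
P={}
for c in RANGES:
    for a,p,b,_ in blobs(mask(im,c)):
        if 230<p[0]<330 and 100<p[1]<340: print(c,a,p.round(1),b,ray(C,p,.0375).round(4)); 
        if 285<p[0]<312 and a<400: P[c]=ray(C,p,.0375)
d=P['red']-P['yellow']; print('yaw',np.arctan2(-d[0],d[1]),np.linalg.norm(d)); print('mid',(P['red']+P['yellow'])/2)
g=cv2.cvtColor(im,cv2.COLOR_BGR2GRAY); 
for a,p,b,_ in blobs(((g<40)*255).astype('uint8'),40):
    if 240<p[0]<330 and 100<p[1]<340:
        print('black',a,p,b)
print(g[245:300,266]); print(g[135:165,264]); print(g[280,245:290]);print(g[157,240:290])
```

```text
red 164 [299.5 194.6] [294 188  12  14] [0.6408 0.2037 0.0375]
red 8 [311.9 193.1] [311 190   2   7] [0.6544 0.2054 0.0375]
blue 1532 [264.1 159.5] [244 133  41  51] [0.6014 0.2432 0.0375]
blue 486 [321.2 249.6] [315 177  13 145] [0.6695 0.1345 0.0375]
blue 138 [298. 234.] [293 228  11  13] [0.6412 0.155  0.0375]
blue 287 [265.7 327.1] [251 323  31  10] [0.6043 0.0185 0.0375]
green 109 [297.3 270. ] [292 265  11  11] [0.6423 0.1063 0.0375]
yellow 128 [296.  302.8] [291 297  11  13] [0.6427 0.0578 0.0375]
yaw -0.07943818889762808 0.14804674146585226
mid [0.64855797 0.13157594 0.0375    ]
black 62 [265.70967742 133.56451613] [246 132  36   3]
black 414 [264.75845411 151.36231884] [252 142  26  20]
black 776 [318.64046392 234.03092784] [313 170  14 142]
black 1014 [265.27514793 271.48126233] [251 254  29  36]
[137 137 138 136 137 137 130  98  48  12   5   9   9   6   7   8   9   4
   7  10  13  15  17  18  19  19  19  18  19  15  17  18  18  16  17  17
  17  15  16  16  18  14  16  17  23  57 102 128 134 135 134 134 134 135
 134]
[50 68 80 85 85 80 59 29 10  8  8 12 12 24 30 39 42 43 42 42 39 37 36 34
 31 29 39 63 78 81]
[109 114 127 133 128 101  51  19  16  19  16  16  16  16  18  17  17  17
  16  15  17  17  17  15  15  15  17  17  17  16  17  17  17  15  18  46
  93 127 135 134 128 121 117 117 118]
[177 185 170 122  86  82  83  83  83  82  73  53  33  27  34  36  35  36
  37  35  36  36  36  36  36  35  36  35  36  36  36  36  34  34  33  27
  27  40  57  66  67  67  68  71  77  99 119 125 126 135]
```

Run:
```python
from h import *
C=cam('wrist')
b=ray(C,(265.7,277.3),.092); g=ray(C,(264.5,155),.086); d=g-b
print(b,g,np.hypot(d[0],d[1]),'yaw',np.arctan2(-d[0],d[1]))
for uv,z in [((251,277),.092),((280.5,277),.092),((265,264.5),.092),((265,290),.092)]: print(ray(C,uv,z))
plan([g[0],g[1],.12],.02,3)
```

```text
[0.60286789 0.13373081 0.092     ] [0.60120925 0.25789904 0.086     ] 0.12417930785240017 yaw 0.013357236089833517
[0.5879568  0.13403198 0.092     ]
[0.61785902 0.13414396 0.092     ]
[0.60208846 0.14871391 0.092     ]
[0.60222944 0.11835094 0.092     ]
at [0.5963 0.2268 0.2139] yaw -0.0027 F [-0.9 -0.1  0.3] gap 0.0855 t 2.0 j6 1.81
total tool [  5.9 -31.6  93.7] turn [ 0.27  0.61 -1.3 ]
[2.0, -10.5, 31.2, 0.09, 0.2, -0.43]
[1.9, -10.5, 31.3, 0.09, 0.2, -0.43]
[1.9, -10.4, 31.3, 0.09, 0.2, -0.43]
```

>>> {"method": "carry_out", "body": {
  "moves": [0.2, 0.002, -0.0105, 0.031, 0.1, 0.2, -0.3, 0.2, 0.002, -0.0105, 0.031, 0.1, 0.2, -0.3, 0.2, 0.002, -0.0105, 0.031, 0, 0.2, -0.3, 0.2, 0, 0, 0.025, 0, 0, 0, 0.2, 0, 0, 0.025, 0, 0, 0]
}}

```text
clock: 2.65
tcp_pos: [0.6037, 0.2618, 0.0716]
orientation: [-0.001, 1.0, 0.009, 0.005]
wrist_force: [1.0, 0.3, -0.4]
finger_gap: 0.0512
```

Run:
```python
from h import *
plan([.6012,.258,.066],.014,1)
C,im=snap('wrist','pics/w2.png')
```

```text
at [0.6037 0.2618 0.0716] yaw 0.017 F [ 1.   0.3 -0.4] gap 0.0512 t 2.6 j6 1.84
total tool [-2.6  3.7  5.6] turn [-0.07 -0.53  0.17]
[-2.6, 3.7, 5.6, -0.07, -0.53, 0.17]
```

View pics/w2.png

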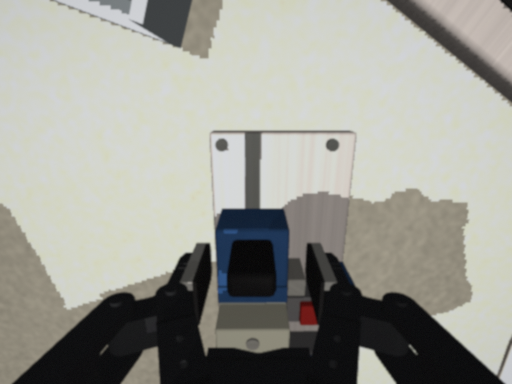

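The post sits between the pads at about (252,270). I'll correct, close and open the jaw.

>>> {"method": "carry_out", "body": {
  "moves": [0.2, -0.0025, 0.0035, 0.005, 0, -0.5, 0, -1, 0, 0, 0, 0, 0, 0, -1, 0, 0, 0, 0, 0, 0, -1, 0, 0, 0, 0, 0, 0, -1, 0, 0, 0, 0, 0, 0],
  "squeeze": 60
}}

```text
clock: 3.32
tcp_pos: [0.6002, 0.2579, 0.064]
orientation: [-0.0, 1.0, 0.009, -0.001]
wrist_force: [1.9, 0.8, -5.6]
finger_gap: 0.0232
```

>>> {"method": "carry_out", "body": {
  "moves": [-1, 0, -0.01, 0, 0, 0, 0, -1, 0, -0.01, 0, 0, 0, 0, -1, 0, -0.01, 0, 0, 0, 0, -1, 0, -0.005, 0, 0, 0, 0, -1, 0, 0, 0, 0, 0, 0]
}}

```text
clock: 3.95
tcp_pos: [0.5998, 0.2846, 0.064]
orientation: [0.008, 1.0, 0.006, -0.002]
wrist_force: [0.9, 1.3, -5.4]
finger_gap: 0.0228
```

Run:
```python
from h import *
plan([.603,.1337,.13],.014,1)
```

```text
at [0.5998 0.2846 0.064 ] yaw 0.0115 F [ 0.9  1.3 -5.4] gap 0.0228 t 4.0 j6 1.89
total tool [  1.2 151.9 -63.6] turn [ 0.91  0.25 -0.14]
[1.2, 151.9, -63.6, 0.91, 0.25, -0.14]
```

>>> {"method": "carry_out", "body": {
  "moves": [-1, 0, -0.012, 0, 0.5, 0, 0, -1, 0, 0, 0, 0.4, 0, 0, 0, 0, 0, 0, 0, 0, 0, 0, 0, 0, 0, 0, 0, 0, 0, 0, 0, 0, 0, 0, 0]
}}

```text
clock: 4.58
tcp_pos: [0.6, 0.2962, 0.0659]
orientation: [0.0, 1.0, 0.006, -0.001]
wrist_force: [0.7, 1.4, -0.5]
finger_gap: 0.0428
```

>>> {"method": "carry_out", "body": {
  "moves": [0.2, 0, 0, -0.04, 0, 0, 0, 0.2, 0, 0, -0.04, 0, 0, 0, 0.2, 0, 0.05, 0, 0, 0, 0, 0.2, 0, 0.05, 0, 0, 0, 0, 0.2, 0, 0.05, 0, 0, 0, 0]
}}

```text
clock: 5.2
tcp_pos: [0.6027, 0.1462, 0.1502]
orientation: [0.0, 1.0, 0.009, 0.001]
wrist_force: [-0.1, 0.3, -0.2]
finger_gap: 0.0509
```

Run:
```python
from h import *
plan([.603,.1337,.0785],.016,1)
C,im=snap('wrist','pics/w3.png')
for z in(.086,):print(proj(C,[.599,.293,.086]),proj(C,[.603,.1337,.092]))
```

```text
at [0.6027 0.1462 0.1502] yaw 0.0177 F [-0.1  0.3 -0.2] gap 0.0509 t 5.2 j6 1.66
total tool [-0.  12.5 71.7] turn [ 0.02 -0.07  0.1 ]
[-0.0, 12.5, 71.7, 0.02, -0.07, 0.1]
[255.12012164 -26.19285565] [257.50281861 234.81794781]
```

View pics/w3.png

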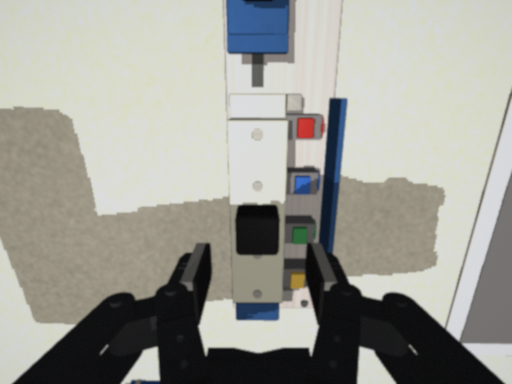

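The jaw is open by about 38 mm. The boss (258,232) lies where predicted (257,235). Descend and grip.

>>> {"method": "carry_out", "body": {
  "moves": [0.2, 0, 0.0125, 0.03, 0, 0, 0, 0.2, 0, 0, 0.03, 0, 0, 0, 0.2, 0, 0, 0.009, 0, 0, 0, 0.2, 0, 0, 0, 0, 0, 0, -1, 0, 0, 0, 0, 0, 0],
  "squeeze": 100
}}

```text
clock: 5.88
tcp_pos: [0.605, 0.1248, 0.0837]
orientation: [0.002, 1.0, 0.004, 0.003]
wrist_force: [-6.4, 0.3, 6.3]
finger_gap: 0.0338
```

>>> {"method": "carry_out", "body": {
  "moves": [-1, 0, 0, 0, 0, 0, 0, -1, 0, 0, 0, 0, 0, 0, -1, 0, 0, 0, 0, 0, 0, -1, 0, 0, 0, 0, 0, 0, -1, 0, 0, 0, 0, 0, 0]
}}

```text
clock: 6.5
tcp_pos: [0.6037, 0.125, 0.0842]
orientation: [0.003, 1.0, 0.004, 0.002]
wrist_force: [-1.4, -0.1, -3.6]
finger_gap: 0.0298
```

Run:
```python
from h import *
plan([.603,.1337,.0785],.016,1)
```

```text
at [0.6037 0.125  0.0842] yaw 0.0087 F [-1.4 -0.1 -3.6] gap 0.0298 t 6.5 j6 1.64
total tool [-0.6 -8.7  5.7] turn [ 0.31 -0.2  -0.42]
[-0.6, -8.7, 5.7, 0.31, -0.2, -0.42]
```

>>> {"method": "carry_out", "body": {
  "moves": [0.2, 0, 0, 0, 0, 0, 0, 0.2, 0, 0, 0, 0, 0, 0, 0.2, 0, -0.0085, 0.0025, 0, 0, 0, 0.2, 0, 0, 0.0025, 0, 0, 0, 0.2, 0, 0, 0, 0, 0, 0]
}}

```text
clock: 7.12
tcp_pos: [0.6067, 0.1352, 0.0812]
orientation: [0.002, 1.0, 0.005, 0.005]
wrist_force: [0.3, -0.2, -0.1]
finger_gap: 0.0512
```

Run:
```python
from h import *
plan([.603,.1337,.0785],.016,1)
```

```text
at [0.6067 0.1352 0.0812] yaw 0.0094 F [ 0.3 -0.2 -0.1] gap 0.0512 t 7.1 j6 1.65
total tool [-3.7  1.4  2.6] turn [ 0.22 -0.6  -0.38]
[-3.7, 1.4, 2.6, 0.22, -0.6, -0.38]
```

>>> {"method": "carry_out", "body": {
  "moves": [0.2, -0.0035, 0.0015, 0.002, 0.2, -0.6, -0.4, 0.2, 0, 0, 0, 0, 0, 0, -1, 0, 0, 0, 0, 0, 0, -1, 0, 0, 0, 0, 0, 0, -1, 0, 0, 0, 0, 0, 0]
}}

```text
clock: 7.75
tcp_pos: [0.6027, 0.1333, 0.0792]
orientation: [-0.0, 1.0, 0.008, -0.001]
wrist_force: [-0.4, -0.3, -1.4]
finger_gap: 0.0301
```

>>> {"method": "carry_out", "body": {
  "moves": [-1, 0, 0, 0, 0, 0, 0, -1, 0, 0, 0, 0, 0, 0, -1, 0, 0, -0.006, 0, 0, 0, -1, 0, 0, -0.01, 0, 0, 0, -1, 0, 0, 0, 0, 0, 0]
}}

```text
clock: 8.38
tcp_pos: [0.6004, 0.1331, 0.093]
orientation: [0.0, 1.0, 0.008, -0.004]
wrist_force: [-0.5, 1.0, -7.8]
finger_gap: 0.0301
```

Run:
```python
from h import *
plan([.603,.1337,.0785],.016,1)
```

```text
at [0.6004 0.1331 0.093 ] yaw 0.0166 F [-0.5  1.  -7.8] gap 0.0301 t 8.4 j6 1.64
total tool [ 2.7 -0.6 14.5] turn [0.03 0.43 0.03]
[2.7, -0.6, 14.5, 0.03, 0.43, 0.03]
```

>>> {"method": "carry_out", "body": {
  "moves": [-1, 0, 0, -0.02, 0, 0, 0, -1, 0, 0, -0.025, 0, 0, 0, -1, 0, 0, -0.02, 0, 0, 0, -1, 0, 0, -0.005, 0, 0, -4, -1, 0, 0, 0, 0, 0, -7]
}}

```text
clock: 9.0
tcp_pos: [0.5989, 0.1328, 0.1622]
orientation: [-0.0, 0.994, 0.107, -0.007]
wrist_force: [-0.4, -0.1, -6.8]
finger_gap: 0.0301
```

>>> {"method": "carry_out", "body": {
  "moves": [-1, 0, 0, 0, 0, 0, -9, -1, 0, 0, 0, 0, 0, -9, -1, 0, 0, 0, 0, 0, -9, -1, 0, 0, 0, 0, 0, -9, -1, 0, 0, 0, 0, 0, -9]
}}

```text
clock: 9.62
tcp_pos: [0.5973, 0.1325, 0.1598]
orientation: [-0.004, 0.871, 0.491, -0.008]
wrist_force: [0.0, -0.8, -8.2]
finger_gap: 0.0303
```

>>> {"method": "carry_out", "body": {
  "moves": [-1, 0, 0, 0, 0, 0, -9, -1, 0, 0, 0, 0, 0, -9, -1, 0, 0, 0, 0, 0, -9, -1, 0, 0, 0, 0, 0, -9, -1, 0, 0, 0, 0, 0, -9]
}}

```text
clock: 10.25
tcp_pos: [0.5955, 0.1322, 0.1569]
orientation: [-0.008, 0.607, 0.795, -0.008]
wrist_force: [0.1, -1.1, -7.4]
finger_gap: 0.0304
```

>>> {"method": "carry_out", "body": {
  "moves": [-1, 0, 0, 0, 0, 0, -9, -1, 0, 0, 0, 0, 0, -9, -1, 0, 0, 0, 0, 0, -9, -1, 0, 0, 0, 0, 0, -9, -1, 0, 0, 0, 0, 0, -9]
}}

```text
clock: 10.88
tcp_pos: [0.594, 0.1319, 0.1541]
orientation: [-0.013, 0.243, 0.97, -0.005]
wrist_force: [-0.0, 0.6, -7.6]
finger_gap: 0.0301
```

Run:
```python
from h import *
plan([.600,.1337,.12],np.pi+.016,1)
```

```text
at [0.594  0.1319 0.1541] yaw 2.6494 F [-0.   0.6 -7.6] gap 0.0301 t 10.9 j6 -0.99
total tool [-5.2  5.  33.9] turn [ -0.58  -1.54 -29.1 ]
[-5.2, 5.0, 33.9, -0.58, -1.54, -29.1]
```

>>> {"method": "carry_out", "body": {
  "moves": [-1, 0, 0, 0, -0.2, -0.5, -9, -1, 0, 0, 0, -0.2, -0.5, -9, -1, 0, 0, 0, -0.2, -0.5, -6, -1, 0, 0, 0, 0, 0, 0, -1, 0, 0, 0, 0, 0, 0]
}}

```text
clock: 11.5
tcp_pos: [0.5925, 0.1316, 0.1516]
orientation: [-0.002, 0.031, 1.0, -0.0]
wrist_force: [0.1, -1.0, -7.7]
finger_gap: 0.0304
```

Run:
```python
from h import *
plan([.599,.1337,.11],np.pi+.016,1)
snap('wrist','pics/w4.png')
```

```text
at [0.5925 0.1316 0.1516] yaw 3.0803 F [ 0.1 -1.  -7.7] gap 0.0304 t 11.5 j6 -1.42
total tool [-6.5  2.5 41.6] turn [-0.04 -0.24 -4.43]
[-6.5, 2.5, 41.6, -0.04, -0.24, -4.43]
```

View pics/w4.png

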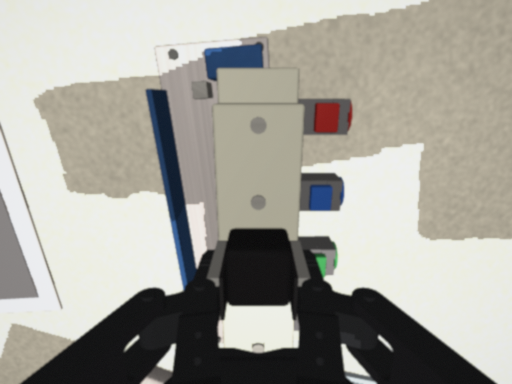

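The block is square in the grip, with red fitting (327,118) nearest the fixed jaw (235,60) as it should be. Turn the rest and lower.

>>> {"method": "carry_out", "body": {
  "moves": [-1, -0.003, 0.001, 0.01, 0, 0, -3.5, -1, -0.003, 0.001, 0.015, 0, -0.2, -1, -1, 0, 0, 0.012, 0, 0, 0, -1, 0, 0, 0.006, 0, 0, 0, -1, 0, 0, 0, 0, 0, 0]
}}

```text
clock: 12.18
tcp_pos: [0.5983, 0.1334, 0.1056]
orientation: [-0.001, -0.007, 1.0, -0.0]
wrist_force: [-0.7, 1.0, -7.1]
finger_gap: 0.0298
```

Run:
```python
from h import *
plan([.599,.1337,.082],np.pi+.016,1)
C,im=snap('wrist','pics/w5.png')
```

```text
at [0.5983 0.1334 0.1056] yaw -3.1266 F [-0.7  1.  -7.1] gap 0.0298 t 12.2 j6 -1.5
total tool [-0.8  0.3 23.6] turn [-0.04 -0.12 -0.06]
[-0.8, 0.3, 23.6, -0.04, -0.12, -0.06]
```

View pics/w5.png

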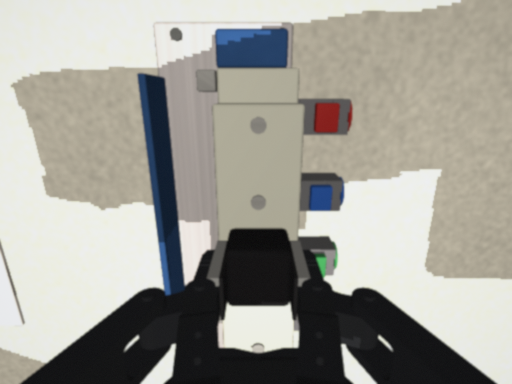

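>>> {"method": "carry_out", "body": {
  "moves": [-1, 0, 0.004, 0, 0, 0, 0, -1, 0, 0, 0.01, 0, 0, 0, -1, 0, 0, 0.008, 0, 0, 0, -1, 0, 0, 0.004, 0, 0, 0, -1, 0, 0, 0, 0, 0, 0]
}}

```text
clock: 12.85
tcp_pos: [0.599, 0.1379, 0.0834]
orientation: [0.0, -0.007, 1.0, -0.0]
wrist_force: [-0.2, 0.1, -7.4]
finger_gap: 0.0304
```

Run:
```python
from h import *
plan([.602,.1337,.079],np.pi+.016,1)
```

```text
at [0.599  0.1379 0.0834] yaw -3.1268 F [-0.2  0.1 -7.4] gap 0.0304 t 12.8 j6 -1.49
total tool [-2.9 -4.2  4.4] turn [-0.03  0.01 -0.07]
[-2.9, -4.2, 4.4, -0.03, 0.01, -0.07]
```

Now lower to contact, then push +x (tool -x) lightly against the stops.

>>> {"method": "carry_out", "body": {
  "moves": [-1, 0, 0, 0.003, 0, 0, 0, -1, 0, 0, 0.002, 0, 0, 0, -1, 0, 0, 0, 0, 0, 0, -1, 0, 0, 0, 0, 0, 0, -1, 0, 0, 0, 0, 0, 0]
}}

```text
clock: 13.48
tcp_pos: [0.5996, 0.1378, 0.0793]
orientation: [0.001, -0.007, 1.0, -0.0]
wrist_force: [-0.1, 0.0, -6.2]
finger_gap: 0.0304
```

>>> {"method": "carry_out", "body": {
  "moves": [-1, -0.002, 0, 0, 0, 0, 0, -1, -0.002, 0, 0, 0, 0, 0, -1, -0.002, 0, 0, 0, 0, 0, -1, 0, 0, 0, 0, 0, 0, -1, 0, 0, 0, 0, 0, 0]
}}

```text
clock: 14.1
tcp_pos: [0.6025, 0.1379, 0.0791]
orientation: [-0.003, -0.008, 1.0, -0.0]
wrist_force: [-2.3, -1.4, -6.2]
finger_gap: 0.0304
```

Run:
```python
from h import *
plan([.602,.1337,.079],np.pi+.016,1)
```

```text
at [0.6025 0.1379 0.0791] yaw -3.1258 F [-2.3 -1.4 -6.2] gap 0.0304 t 14.1 j6 -1.49
total tool [ 0.6 -4.2  0.1] turn [-0.05 -0.29 -0.01]
[0.6, -4.2, 0.1, -0.05, -0.29, -0.01]
```

>>> {"method": "carry_out", "body": {
  "moves": [-1, 0, 0, 0.002, 0, 0, 0, -1, -0.002, 0, 0.001, 0, 0, 0, -1, -0.003, 0, 0, 0, 0, 0, -1, -0.003, 0, 0, 0, 0, 0, -1, -0.003, 0, 0, 0, 0, 0]
}}

```text
clock: 14.72
tcp_pos: [0.6033, 0.1379, 0.0793]
orientation: [-0.011, -0.008, 1.0, -0.001]
wrist_force: [-10.3, -1.0, 3.7]
finger_gap: 0.0303
```

Run:
```python
from h import *
plan([.602,.1337,.079],np.pi+.016,1)
```

```text
at [0.6033 0.1379 0.0793] yaw -3.1251 F [-10.3  -1.    3.7] gap 0.0303 t 14.7 j6 -1.49
total tool [ 1.4 -4.2  0.4] turn [-0.08 -1.26  0.03]
[1.4, -4.2, 0.4, -0.08, -1.26, 0.03]
```

Seated on the plate and against the stops. Release, rise and go to the jaw grip.

>>> {"method": "carry_out", "body": {
  "moves": [0.2, 0, 0, 0, 0, 0, 0, 0.2, 0, 0, 0, 0, 0, 0, 0.2, 0, 0, 0, 0, 0, 0, 0.2, 0, 0, -0.03, 0, -1.2, 0, 0.2, 0, 0, -0.03, 0, 0, 0]
}}

```text
clock: 15.35
tcp_pos: [0.608, 0.1381, 0.1419]
orientation: [0.004, -0.008, 1.0, -0.0]
wrist_force: [0.7, -0.7, 0.1]
finger_gap: 0.0511
```

>>> {"method": "carry_out", "body": {
  "moves": [0.2, 0, 0.04, 0, 0, 0, 0, 0.2, 0, 0.05, 0, 0, 0, 0, 0.2, 0, 0.05, 0, 0, 0, 0, 0.2, 0, 0.01, 0, 0, 0, 0, 0.2, 0, 0, 0, 0, 0, 0]
}}

```text
clock: 15.98
tcp_pos: [0.6126, 0.292, 0.149]
orientation: [0.012, -0.006, 1.0, 0.001]
wrist_force: [0.2, -0.0, 0.1]
finger_gap: 0.0515
```

Run:
```python
from h import *
plan([.600,.296,.066],np.pi+.016,1)
C,im=snap('wrist','pics/w6.png')
print(proj(C,[.6,.296,.086]))
```

```text
at [0.6126 0.292  0.149 ] yaw -3.1296 F [ 0.2 -0.   0.1] gap 0.0515 t 16.0 j6 -1.25
total tool [14.6  4.  82.6] turn [ 0.11  1.43 -0.23]
[14.6, 4.0, 82.6, 0.11, 1.43, -0.23]
[278.16651264 223.65064812]
```

View pics/w6.png

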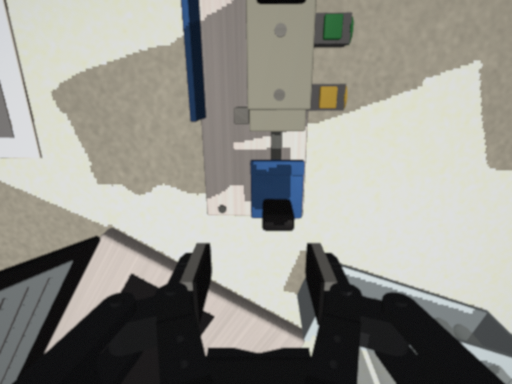

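>>> {"method": "carry_out", "body": {
  "moves": [0.2, 0.007, 0.002, 0.025, 0, 0.7, 0, 0.2, 0.007, 0.002, 0.025, 0, 0.7, 0, 0.2, 0, 0, 0.015, 0, 0, 0, 0.2, 0, 0, 0.005, 0, 0, 0, 0.2, 0, 0, 0, 0, 0, 0]
}}

```text
clock: 16.65
tcp_pos: [0.6024, 0.2895, 0.0788]
orientation: [0.002, -0.002, 1.0, 0.001]
wrist_force: [-0.8, -0.5, 0.6]
finger_gap: 0.051
```

Run:
```python
from h import *
plan([.600,.296,.066],np.pi+.016,1)
```

```text
at [0.6024 0.2895 0.0788] yaw -3.1381 F [-0.8 -0.5  0.6] gap 0.051 t 16.6 j6 -1.25
total tool [ 2.4  6.5 12.8] turn [ 0.1   0.21 -0.72]
[2.4, 6.5, 12.8, 0.1, 0.21, -0.72]
```

>>> {"method": "carry_out", "body": {
  "moves": [0.2, 0.0025, 0.0065, 0.008, 0, 0.2, -0.7, 0.2, 0, 0, 0.004, 0, 0, 0, -1, 0, 0, 0, 0, 0, 0, -1, 0, 0, 0, 0, 0, 0, -1, 0, 0, 0, 0, 0, 0],
  "squeeze": 80
}}

```text
clock: 17.27
tcp_pos: [0.5997, 0.2969, 0.0684]
orientation: [0.001, -0.009, 1.0, 0.001]
wrist_force: [2.2, -0.6, -2.6]
finger_gap: 0.0227
```

>>> {"method": "carry_out", "body": {
  "moves": [-1, 0, -0.008, 0, 0, 0, 0, -1, 0, -0.008, 0, 0, 0, 0, -1, 0, -0.008, 0, 0, 0, 0, -1, 0, -0.006, 0, 0, 0, 0, -1, 0, -0.003, 0, 0, 0, 0]
}}

```text
clock: 17.9
tcp_pos: [0.6, 0.274, 0.0684]
orientation: [0.001, -0.012, 1.0, 0.011]
wrist_force: [-1.2, 8.8, -0.8]
finger_gap: 0.0227
```

Run:
```python
from h import *
plan([.600,.258,.066],np.pi+.016,1)
```

```text
at [0.6    0.274  0.0684] yaw -3.1181 F [-1.2  8.8 -0.8] gap 0.0227 t 17.9 j6 -1.3
total tool [  0.4 -16.1   2.1] turn [1.3  0.14 0.43]
[0.4, -16.1, 2.1, 1.3, 0.14, 0.43]
```

>>> {"method": "carry_out", "body": {
  "moves": [-1, 0, -0.007, 0, 0.7, 0, 0.4, -1, 0, -0.006, 0, 0.7, 0, 0, -1, 0, -0.005, 0, 0.5, 0, 0, -1, 0, -0.005, 0, 0.5, 0, 0, -1, 0, -0.004, 0, 0.4, 0, 0]
}}

```text
clock: 18.52
tcp_pos: [0.6003, 0.2612, 0.0685]
orientation: [0.002, -0.012, 1.0, 0.001]
wrist_force: [-0.1, 11.7, -2.8]
finger_gap: 0.0226
```

Run:
```python
from h import *
plan([.600,.258,.066],np.pi+.016,1)
```

```text
at [0.6003 0.2612 0.0685] yaw -3.1173 F [-0.1 11.7 -2.8] gap 0.0226 t 18.5 j6 -1.31
total tool [ 0.4 -3.2  2.4] turn [0.11 0.21 0.47]
[0.4, -3.2, 2.4, 0.11, 0.21, 0.47]
```

>>> {"method": "carry_out", "body": {
  "moves": [-1, 0, -0.005, 0, 0.3, 0, 0.4, -1, 0, -0.005, 0, 0.3, 0, 0, -1, 0, -0.005, 0, 0.3, 0, 0, -1, 0, -0.005, 0, 0.2, 0, 0, -1, 0, -0.006, 0, 0.2, 0, 0]
}}

```text
clock: 19.15
tcp_pos: [0.6003, 0.2574, 0.0685]
orientation: [0.003, -0.015, 1.0, 0.011]
wrist_force: [-0.4, 23.4, -3.1]
finger_gap: 0.0226
```

Run:
```python
from h import *
plan([.600,.258,.066],np.pi+.016,1)
```

```text
at [0.6003 0.2574 0.0685] yaw -3.1123 F [-0.4 23.4 -3.1] gap 0.0226 t 19.1 j6 -1.33
total tool [0.3 0.5 2.5] turn [1.31 0.3  0.77]
[0.3, 0.5, 2.5, 1.31, 0.3, 0.77]
```

>>> {"method": "carry_out", "body": {
  "moves": [-1, 0, -0.008, 0, 0, 0, 0, 0.2, 0, 0, 0, 0, 0, 0, 0.2, 0, 0, 0, 0, 0, 0, 0.2, 0, 0, -0.03, 0, 0, 0, 0.2, 0, 0, -0.05, 0, 0, 0]
}}

```text
clock: 19.77
tcp_pos: [0.5978, 0.2531, 0.1452]
orientation: [-0.001, -0.018, 1.0, 0.017]
wrist_force: [0.9, 0.3, 0.3]
finger_gap: 0.0516
```

Run:
```python
from h import *
plan([.47,.13,.26],np.pi/2+.016,10)
```

```text
at [0.5978 0.2531 0.1452] yaw -3.1063 F [0.9 0.3 0.3] gap 0.0516 t 19.8 j6 -1.34
total tool [ 132.1 -114.5 -118.7] turn [ 1.5  -1.59 91.09]
[13.2, -11.4, -11.9, 0.15, -0.16, 9.11]
[11.2, -13.4, -11.9, 0.15, -0.16, 9.11]
[8.9, -15.1, -11.9, 0.15, -0.16, 9.11]
[6.4, -16.3, -11.8, 0.15, -0.16, 9.11]
[3.7, -17.1, -11.8, 0.15, -0.16, 9.11]
[0.9, -17.5, -11.8, 0.15, -0.16, 9.11]
[-1.9, -17.5, -11.7, 0.15, -0.16, 9.11]
[-4.7, -17.0, -11.7, 0.15, -0.16, 9.11]
[-7.4, -16.0, -11.6, 0.15, -0.16, 9.11]
[-9.9, -14.7, -11.5, 0.15, -0.16, 9.11]
```

>>> {"method": "carry_out", "body": {
  "moves": [0, 0, -0.013, -0.03, 0.15, -0.16, 9, 0, 0.012, -0.014, -0.02, 0.15, -0.16, 9, 0, 0.009, -0.015, -0.02, 0.15, -0.16, 9, 0, 0.006, -0.016, -0.02, 0.15, -0.16, 9, 0, 0.004, -0.017, -0.02, 0.15, -0.16, 9]
}}

```text
clock: 20.4
tcp_pos: [0.5481, 0.1843, 0.2605]
orientation: [0.004, 0.38, 0.925, 0.01]
wrist_force: [0.2, 0.1, -0.1]
finger_gap: 0.0423
```

>>> {"method": "carry_out", "body": {
  "moves": [0, 0.001, -0.0175, -0.01, 0.15, -0.16, 9, 0, -0.002, -0.0175, 0, 0.15, -0.16, 9, 0, -0.005, -0.017, 0, 0.15, -0.16, 9, 0, -0.007, -0.016, 0, 0.15, -0.16, 9, 0, 0, 0, 0, 0, 0, 0]
}}

```text
clock: 21.02
tcp_pos: [0.4957, 0.1312, 0.2738]
orientation: [0.009, 0.657, 0.753, 0.005]
wrist_force: [-0.6, -0.2, 0.6]
finger_gap: 0.0427
```

Run:
```python
from h import *
plan([.47,.13,.26],np.pi/2+.016,1)
C,im=snap('wrist','pics/w7.png')
T=cam('top'); t=env.read_camera('top')[...,::-1].copy(); cv2.imwrite('pics/top1.png',t)
for c in RANGES:
    for a,p,b,_ in blobs(mask(t,c)):
        if 270<p[0]<400 and 150<p[1]<250: print(c,a,p.round(1),ray(T,p,.015).round(4))
```

```text
at [0.4957 0.1312 0.2738] yaw 1.7067 F [-0.6 -0.2  0.6] gap 0.0427 t 21.0 j6 -0.03
total tool [  2.3 -25.9  13.3] turn [1.11 0.28 6.87]
[2.3, -25.9, 13.3, 1.11, 0.28, 6.87]
red 44 [344.3 228.3] [ 0.4381 -0.3068  0.015 ]
red 9 [343.  235.7] [ 0.412  -0.3007  0.015 ]
blue 38 [294.  219.7] [ 0.474  -0.1286  0.015 ]
green 34 [306.1 197.4] [ 0.5537 -0.1757  0.015 ]
yellow 45 [349.  192.4] [ 0.568  -0.3317  0.015 ]
yellow 11 [350.4 199.3] [ 0.5425 -0.3352  0.015 ]
```

View pics/w7.png

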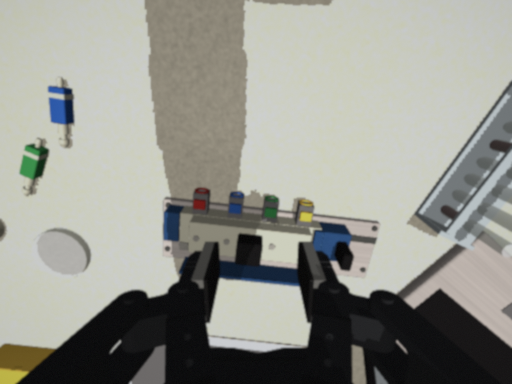

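The block is turned, with fittings towards the robot: red (202,193), blue (237,198), green (271,203), yellow (306,207). Jaw closed. Blue filter (61,105), green (34,160). Compute seats and head for the filters.

Run:
```python
from h import *
im=cv2.imread('pics/w7.png'); C=cam('wrist'); P={}
for c in RANGES:
    for a,p,b,_ in blobs(mask(im,c),20):
        if 190<p[0]<320 and 180<p[1]<220: P[c]=ray(C,p,.038); print(c,a,p.round(1),b,P[c].round(4))
        elif p[0]<120 and p[1]<200: print('filter',c,a,p.round(1),ray(C,p,.015).round(4))
k=[P[c] for c in ('red','blue','green','yellow')]; k=np.array(k); f=np.polyfit(k[:,1],k[:,0],1); print('yaw',-np.arctan(f[0]),'mid',k.mean(0), np.diff(k,axis=0)[:,:2])
plan([.49,-.15,.2],np.pi/2,6)
```

```text
red 40 [201.8 190.9] [196 188  13   6] [0.5487 0.0616 0.038 ]
red 112 [199.1 204.1] [193 199  13  11] [0.5681 0.0592 0.038 ]
filter blue 108 [59.3 90. ] [ 0.4482 -0.1292  0.015 ]
filter blue 478 [ 60.9 110.7] [ 0.4735 -0.1295  0.015 ]
blue 25 [236.8 195.3] [231 193  12   5] [0.5484 0.1082 0.038 ]
blue 98 [234.7 208.1] [229 204  12   9] [0.5671 0.1074 0.038 ]
filter green 119 [ 36.1 149.9] [ 0.5301 -0.1674  0.015 ]
filter green 358 [ 31.5 167.3] [ 0.5556 -0.1765  0.015 ]
green 93 [270.  212.1] [265 208  11   9] [0.5662 0.1555 0.038 ]
yellow 60 [305.2 202.6] [299 200  14   6] [0.5458 0.2002 0.038 ]
yellow 111 [305.3 216.2] [299 211  14  11] [0.5655 0.2042 0.038 ]
yaw 0.017592975254593097 mid [0.5667079  0.13158506 0.038     ] [[-0.00097569  0.04820555]
 [-0.0008877   0.0481039 ]
 [-0.00067331  0.04861862]]
at [0.4967 0.132  0.2736] yaw 1.7088 F [-0.5 -0.1 -0.1] gap 0.0431 t 21.1 j6 -0.03
total tool [-277.9  -46.9   74.3] turn [1.15 0.24 7.91]
[-46.3, -7.8, 12.4, 0.19, 0.04, 1.32]
[-46.5, -6.7, 12.4, 0.19, 0.04, 1.32]
[-46.7, -5.6, 12.4, 0.19, 0.04, 1.32]
[-46.8, -4.5, 12.3, 0.19, 0.04, 1.32]
[-46.9, -3.4, 12.3, 0.19, 0.04, 1.32]
[-46.9, -2.2, 12.3, 0.19, 0.04, 1.32]
```

>>> {"method": "carry_out", "body": {
  "moves": [0, -0.046, -0.008, 0.012, 0.2, 0, 1.4, 0, -0.047, -0.007, 0.012, 0.2, 0, 1.4, 0, -0.047, -0.006, 0.012, 0.2, 0, 1.4, 0, -0.047, -0.005, 0.012, 0.2, 0, 1.4, 0, -0.047, -0.003, 0.012, 0.2, 0, 1.4]
}}

```text
clock: 21.75
tcp_pos: [0.4964, -0.1072, 0.2138]
orientation: [0.005, 0.695, 0.719, 0.002]
wrist_force: [0.3, 0.0, 0.4]
finger_gap: 0.0426
```

>>> {"method": "carry_out", "body": {
  "moves": [0, -0.035, -0.002, 0.01, 0.2, 0, 0, 0, 0, 0, 0, 0, 0, 0, 0, 0, 0, 0, 0, 0, 0, 0, 0, 0, 0, 0, 0, 0, 0, 0, 0, 0, 0, 0, 0]
}}

```text
clock: 22.38
tcp_pos: [0.4977, -0.1447, 0.2026]
orientation: [0.004, 0.694, 0.72, 0.0]
wrist_force: [0.1, 0.4, 0.4]
finger_gap: 0.0426
```

```bash
cat >> h.py <<'E'
def filt(im,C,c,near=None,show=True):
    """filter pose: two coloured parts of the body (split by a white stripe) -> top face at z=.02"""
    m=cv2.morphologyEx(mask(im,c),cv2.MORPH_CLOSE,np.ones((9,9),np.uint8)); best=None
    for a,p,b,l in blobs(m,60):
        v,u=np.nonzero(l); 
        if b[0]+b[2]>=511 or b[1]<=0: continue
        r=cv2.minAreaRect(np.column_stack([u,v]).astype(np.float32)); q=np.array([ray(C,x,.018) for x in cv2.boxPoints(r)])[:,:2]
        e0,e1=q[1]-q[0],q[2]-q[1]; e=e0 if np.hypot(*e0)>np.hypot(*e1) else e1
        if e[0]<0: e=-e
        print(c,a,p.round(0),'rect ctr',q.mean(0).round(4),'sizes',np.hypot(*e0).round(4),np.hypot(*e1).round(4),'yaw',np.arctan2(e[1],e[0]).round(3))
E
python3 - <<'E'
from h import *
plan([.49,-.15,.2],np.pi/2,1)
C,im=snap('wrist','pics/w8.png')
for c in RANGES: filt(im,C,c)
E
```

```text
at [ 0.4977 -0.1447  0.2026] yaw 1.6089 F [0.1 0.4 0.4] gap 0.0426 t 22.4 j6 -0.48
total tool [-5.  -7.9  2.5] turn [0.32 0.25 2.18]
[-5.0, -7.9, 2.5, 0.32, 0.25, 2.18]
red 932 [104. 102.] rect ctr [ 0.4303 -0.3065] sizes 0.046 0.0253 yaw -0.182
red 355 [437. 237.] rect ctr [0.5674 0.0705] sizes 0.0193 0.0412 yaw 0.439
blue 663 [272. 143.] rect ctr [ 0.465  -0.1328] sizes 0.0432 0.0173 yaw -0.015
blue 312 [480. 238.] rect ctr [0.5669 0.1214] sizes 0.0198 0.0419 yaw 0.513
blue 724 [398. 266.] rect ctr [0.6119 0.0327] sizes 0.0285 0.0607 yaw 0.229
green 523 [231. 210.] rect ctr [ 0.5439 -0.1764] sizes 0.0467 0.0172 yaw -0.323
yellow 819 [ 98. 216.] rect ctr [ 0.5587 -0.3332] sizes 0.028 0.0476 yaw 0.133
```

View pics/w8.png

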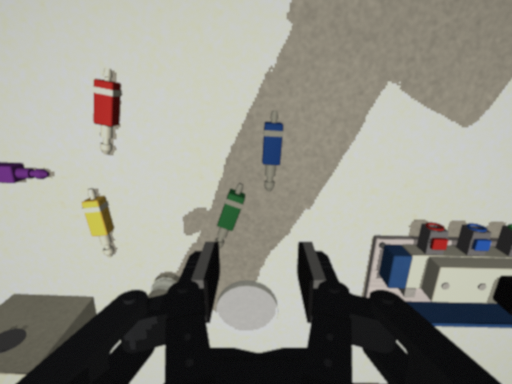

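All four filters are seen: red (106,103), yellow (97,216), blue (272,145), green (231,210). Purple (20,172) is left alone. Blue first.

Run:
```python
from h import *
print(env.tip_reach)
plan([.465,-.1328,.06],np.pi/2-.01,4)
```

```text
0.011
at [ 0.4977 -0.1447  0.2026] yaw 1.6088 F [ 0.1 -0.1 -0.1] gap 0.043 t 22.4 j6 -0.48
total tool [ 13.8 -33.  142.4] turn [0.33 0.25 2.75]
[3.4, -8.2, 35.6, 0.08, 0.06, 0.69]
[3.3, -8.2, 35.6, 0.08, 0.06, 0.69]
[3.2, -8.2, 35.6, 0.08, 0.06, 0.69]
[3.0, -8.2, 35.6, 0.08, 0.06, 0.69]
```

>>> {"method": "carry_out", "body": {
  "moves": [0, 0.0035, -0.008, 0.035, 0.1, 0.1, 0.7, 0, 0.0035, -0.008, 0.035, 0.1, 0.1, 0.7, 0, 0.0035, -0.008, 0.035, 0.1, 0.1, 0.7, 0, 0.003, -0.008, 0.025, 0.1, 0.1, 0.7, 0, 0, 0, 0, 0, 0, 0]
}}

```text
clock: 23.05
tcp_pos: [0.4675, -0.1296, 0.0716]
orientation: [0.001, 0.709, 0.705, 0.002]
wrist_force: [-0.6, 0.9, 0.7]
finger_gap: 0.0423
```

Run:
```python
from h import *
plan([.465,-.1328,.014],np.pi/2-.01,1)
C,im=snap('wrist','pics/w9.png')
for c in ['blue']: filt(im,C,c)
```

```text
at [ 0.4675 -0.1296  0.0716] yaw 1.5648 F [-0.6  0.9  0.7] gap 0.0423 t 23.1 j6 -0.43
total tool [-3.2 -2.7 57.6] turn [ 0.25 -0.02  0.23]
[-3.2, -2.7, 57.6, 0.25, -0.02, 0.23]
blue 399 [256. 191.] rect ctr [ 0.4449 -0.132 ] sizes 0.0178 0.0105 yaw 1.565
blue 1008 [255. 227.] rect ctr [ 0.4727 -0.1326] sizes 0.0177 0.0291 yaw 0.005
```

>>> {"method": "carry_out", "body": {
  "moves": [0, -0.003, -0.003, 0.02, 0.2, 0, 0.3, 0, 0, 0, 0.02, 0, 0, 0, 0, 0, 0, 0.01, 0, 0, 0, 0, 0, 0, 0.003, 0, 0, 0, 0, 0, 0, 0, 0, 0, 0]
}}

```text
clock: 23.72
tcp_pos: [0.474, -0.136, 0.0258]
orientation: [0.008, 0.71, 0.704, 0.003]
wrist_force: [-0.7, 1.0, 0.5]
finger_gap: 0.0426
```

Run:
```python
from h import *
plan([.465,-.1325,.014],np.pi/2-.005,1)
```

```text
at [ 0.474  -0.136   0.0258] yaw 1.5623 F [-0.7  1.   0.5] gap 0.0426 t 23.7 j6 -0.43
total tool [ 3.5 -9.2 11.6] turn [ 0.94  0.39 -0.2 ]
[3.5, -9.2, 11.6, 0.94, 0.39, -0.2]
```

>>> {"method": "carry_out", "body": {
  "moves": [0, 0.0035, -0.009, 0.006, 0.9, 0.4, -0.2, 0, 0, 0, 0.004, 0, 0, 0, 0, 0, -0.001, 0.002, 0.2, 0, 0, 0, 0, 0, 0, 0, 0, 0, 0, 0, 0, 0, 0, 0, 0]
}}

```text
clock: 24.35
tcp_pos: [0.4641, -0.1325, 0.0139]
orientation: [-0.001, 0.709, 0.705, -0.001]
wrist_force: [0.5, -0.1, -0.3]
finger_gap: 0.0432
```

Run:
```python
from h import *
plan([.465,-.1325,.014],np.pi/2-.005,1)
```

```text
at [ 0.4641 -0.1325  0.0139] yaw 1.5662 F [ 0.5 -0.1 -0.3] gap 0.0432 t 24.4 j6 -0.44
total tool [ 0.   0.9 -0.1] turn [-0.15  0.01  0.02]
[0.0, 0.9, -0.1, -0.15, 0.01, 0.02]
```

>>> {"method": "carry_out", "body": {
  "moves": [-1, 0, 0, 0, 0, 0, 0, -1, 0, 0, 0, 0, 0, 0, -1, 0, 0, 0, 0, 0, 0, -1, 0, 0, -0.015, 0, 0, 0, -1, 0, 0, -0.03, 0, 0, 0],
  "squeeze": 50
}}

```text
clock: 24.98
tcp_pos: [0.4626, -0.1318, 0.0591]
orientation: [-0.003, 0.709, 0.705, -0.002]
wrist_force: [1.1, -0.5, -1.0]
finger_gap: 0.0187
```

Run:
```python
from h import *
plan([.475,.107,.07],np.pi/2+.017,5)
```

```text
at [ 0.4626 -0.1318  0.0591] yaw 1.5661 F [ 1.1 -0.5 -1. ] gap 0.0187 t 25.0 j6 -0.44
total tool [238.8  11.2 -10.5] turn [-0.38 -0.11 -1.24]
[47.8, 2.2, -2.1, -0.08, -0.02, -0.25]
[47.8, 2.5, -2.1, -0.08, -0.02, -0.25]
[47.7, 2.7, -2.1, -0.08, -0.02, -0.25]
[47.7, 2.9, -2.2, -0.08, -0.02, -0.25]
[47.7, 3.1, -2.2, -0.08, -0.02, -0.25]
```

>>> {"method": "carry_out", "body": {
  "moves": [-1, 0.047, 0.002, -0.006, 0, 0, -0.2, -1, 0.047, 0.002, -0.006, 0, 0, -0.2, -1, 0.047, 0.003, -0.004, 0, 0, -0.2, -1, 0.047, 0.003, -0.002, 0, 0, -0.2, -1, 0.045, 0.003, 0, 0, 0, -0.2]
}}

```text
clock: 25.6
tcp_pos: [0.4811, 0.1033, 0.086]
orientation: [0.003, 0.705, 0.709, 0.002]
wrist_force: [0.8, 0.1, -0.4]
finger_gap: 0.0194
```

>>> {"method": "carry_out", "body": {
  "moves": [-1, 0, 0, 0, 0, 0, 0, -1, 0, 0, 0, 0, 0, 0, -1, 0, 0, 0, 0, 0, 0, -1, 0, 0, 0, 0, 0, 0, -1, 0, 0, 0, 0, 0, 0]
}}

```text
clock: 26.22
tcp_pos: [0.4814, 0.1033, 0.0881]
orientation: [0.003, 0.705, 0.709, 0.002]
wrist_force: [-0.2, -0.8, -0.2]
finger_gap: 0.0188
```

Run:
```python
from h import *
plan([.475,.107,.05],np.pi/2+.017,1)
C,im=snap('wrist','pics/w10.png')
for c in RANGES:
    for a,p,b,_ in blobs(mask(im,c),20): print(c,a,p.round(1),b,ray(C,p,.038).round(4))
```

```text
at [0.4814 0.1033 0.0881] yaw 1.577 F [-0.2 -0.8 -0.2] gap 0.0188 t 26.2 j6 0.04
total tool [ 3.8 -6.7 38. ] turn [ 0.46  0.1  -0.62]
[3.8, -6.7, 38.0, 0.46, 0.1, -0.62]
blue 897 [258.1 233.6] [238 219  41  27] [0.489  0.1024 0.038 ]
blue 1839 [258.  282.5] [239 259  39  49] [0.5288 0.1026 0.038 ]
blue 68 [270.9 324.3] [268 316   6  17] [0.5671 0.1127 0.038 ]
blue 1406 [446. 336.] [407 317  68  48] [0.5775 0.2507 0.038 ]
blue 178 [164.9 374.1] [154 364  19  18] [0.6201 0.0253 0.038 ]
green 42 [325.9 291. ] [320 289  13   5] [0.5359 0.1528 0.038 ]
yellow 245 [384.6 296.6] [372 288  26  18] [0.5405 0.1969 0.038 ]
```

View pics/w10.png

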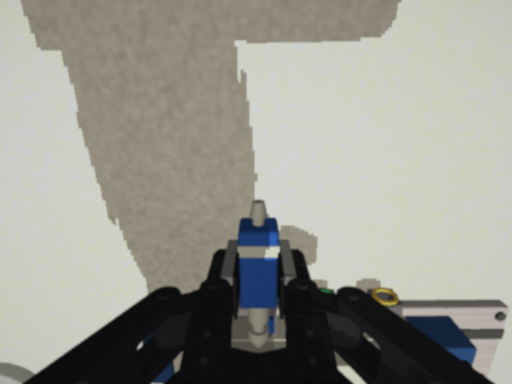

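The filter is held straight at column 258. The yellow ring (385,297) is visible, so I'll use it as a lateral reference.

Run:
```python
from h import *
im=cv2.imread('pics/w10.png');C=cam('wrist')
m=mask(im,'yellow'); l=max(blobs(m),key=lambda b:b[0])[3]; v,u=np.nonzero(l)
(e,ax,an)=cv2.fitEllipse(cv2.convexHull(np.column_stack([u,v]).astype(np.float32))); print(e,ax)
for z in (.027,.03): print('yellow ring',ray(C,e,z))
print('held', ray(C,(258.1,233),.094), 'w8/w7 ests')
C2=None
```

```text
(384.6225891113281, 296.32598876953125) (16.196918487548828, 27.102441787719727)
yellow ring [0.54896645 0.20269151 0.027     ]
yellow ring [0.54659467 0.20112047 0.03      ]
held [0.46032585 0.10237235 0.094     ] w8/w7 ests
```

>>> {"method": "carry_out", "body": {
  "moves": [-1, 0.003, -0.004, 0.015, 0.4, 0, -0.6, -1, 0, -0.002, 0.02, 0.2, 0, 0, -1, 0, -0.003, 0.012, 0.3, 0, 0, -1, 0, 0, 0.004, 0, 0, 0, -1, 0, 0, 0, 0, 0, 0]
}}

```text
clock: 26.9
tcp_pos: [0.4707, 0.1059, 0.0331]
orientation: [-0.003, 0.701, 0.713, -0.005]
wrist_force: [-0.1, 0.2, -0.1]
finger_gap: 0.019
```

Run:
```python
from h import *
plan([.478,.1063,.0309],np.pi/2+.017,1)
```

```text
at [0.4707 0.1059 0.0331] yaw 1.5879 F [-0.1  0.2 -0.1] gap 0.019 t 26.9 j6 0.04
total tool [0.3 7.3 2.1] turn [-0.65  0.1   0.01]
[0.3, 7.3, 2.1, -0.65, 0.1, 0.01]
```

>>> {"method": "carry_out", "body": {
  "moves": [-1, 0, 0.007, 0.002, -0.6, 0, 0, -1, 0, 0.007, 0, 0, 0, 0, -1, 0, 0.005, 0, 0, 0, 0, -1, 0, 0, 0, 0, 0, 0, -1, 0, 0, 0, 0, 0, 0]
}}

```text
clock: 27.52
tcp_pos: [0.4931, 0.1063, 0.0324]
orientation: [0.002, 0.701, 0.713, 0.001]
wrist_force: [-0.5, 0.8, -0.4]
finger_gap: 0.0187
```

Run:
```python
from h import *
plan([.5247,.1070,.0309],np.pi/2+.017,1)
```

```text
at [0.4931 0.1063 0.0324] yaw 1.588 F [-0.5  0.8 -0.4] gap 0.0187 t 27.5 j6 0.04
total tool [ 0.1 31.6  1.7] turn [0.21 0.09 0.01]
[0.1, 31.6, 1.7, 0.21, 0.09, 0.01]
```

>>> {"method": "carry_out", "body": {
  "moves": [-1, 0, 0, 0.0015, 0.2, 0, 0, -1, 0, 0.004, 0, 0, 0, 0, -1, 0, 0.004, 0, 0, 0, 0, -1, 0, 0.004, 0, 0, 0, 0, -1, 0, 0.004, 0, 0, 0, 0]
}}

```text
clock: 28.15
tcp_pos: [0.5097, 0.1066, 0.0308]
orientation: [0.0, 0.701, 0.713, -0.001]
wrist_force: [0.1, 0.0, -0.8]
finger_gap: 0.019
```

Run:
```python
from h import *
plan([.5247,.1070,.0309],np.pi/2+.017,1)
```

```text
at [0.5097 0.1066 0.0308] yaw 1.5881 F [ 0.1  0.  -0.8] gap 0.019 t 28.1 j6 0.04
total tool [ 0.1 15.  -0.1] turn [-0.02  0.09  0.02]
[0.1, 15.0, -0.1, -0.02, 0.09, 0.02]
```

>>> {"method": "carry_out", "body": {
  "moves": [-1, 0, 0.004, 0, 0, 0, 0, -1, 0, 0.004, 0, 0, 0, 0, -1, 0, 0.004, 0, 0, 0, 0, -1, 0, 0.004, 0, 0, 0, 0, -1, 0, 0.004, 0, 0, 0, 0]
}}

```text
clock: 28.78
tcp_pos: [0.5243, 0.107, 0.0306]
orientation: [-0.004, 0.701, 0.713, -0.005]
wrist_force: [-12.7, -0.5, 9.4]
finger_gap: 0.0189
```

Run:
```python
from h import *
plan([.5247,.1070,.0309],np.pi/2+.017,1)
```

```text
at [0.5243 0.107  0.0306] yaw 1.5887 F [-12.7  -0.5   9.4] gap 0.0189 t 28.8 j6 0.03
total tool [ 0.   0.4 -0.4] turn [-0.72  0.1   0.05]
[0.0, 0.4, -0.4, -0.72, 0.1, 0.05]
```

Force 12.7 N at the expected depth. Push further until it bottoms.

>>> {"method": "carry_out", "body": {
  "moves": [-1, 0, 0.005, 0, 0.4, 0, 0, -1, 0, 0.006, 0, 0.4, 0, 0, -1, 0, 0.006, 0, 0, 0, 0, -1, 0, 0.006, 0, 0, 0, 0, -1, 0, 0, 0, 0, 0, 0]
}}

```text
clock: 29.4
tcp_pos: [0.5249, 0.107, 0.03]
orientation: [-0.023, 0.7, 0.714, -0.026]
wrist_force: [0.9, -0.1, 3.2]
finger_gap: 0.0186
```

>>> {"method": "carry_out", "body": {
  "moves": [-1, 0, -0.003, 0, 0, 0, 0, -1, 0, -0.003, 0, 0, 0, 0, -1, 0, -0.003, 0, 0, 0, 0, -1, 0, -0.003, 0, 0, 0, 0, -1, 0, -0.003, 0, 0, 0, 0]
}}

```text
clock: 30.02
tcp_pos: [0.522, 0.1069, 0.0313]
orientation: [-0.015, 0.7, 0.713, -0.018]
wrist_force: [7.9, 0.7, -7.5]
finger_gap: 0.0186
```

Run:
```python
from h import *
plan([.5247,.1070,.0309],np.pi/2+.017,1)
```

```text
at [0.522  0.1069 0.0313] yaw 1.5894 F [ 7.9  0.7 -7.5] gap 0.0186 t 30.0 j6 0.03
total tool [0.  2.7 0.3] turn [-2.67  0.16  0.09]
[0.0, 2.7, 0.3, -2.67, 0.16, 0.09]
```

>>> {"method": "carry_out", "body": {
  "moves": [-1, 0, 0.002, 0, -1.5, 0, 0, -0.2, 0, 0, 0, 0, 0, 0, -0.2, 0, 0, 0, 0, 0, 0, -0.2, 0, 0, 0, 0, 0, 0, -0.2, 0, 0, -0.03, 0, 0, 0]
}}

```text
clock: 30.65
tcp_pos: [0.5218, 0.1068, 0.0582]
orientation: [-0.009, 0.701, 0.713, -0.011]
wrist_force: [0.5, 0.1, 0.7]
finger_gap: 0.0342
```

>>> {"method": "carry_out", "body": {
  "moves": [-0.2, 0, 0, -0.05, 0, 0, 0, -0.2, 0, -0.02, -0.05, 0, 0, 0, 0, 0, -0.03, -0.03, 0, 0, 0, 0, 0, 0, 0, 0, 0, 0, 0, 0, 0, 0, 0, 0, 0]
}}

```text
clock: 31.28
tcp_pos: [0.477, 0.1064, 0.1962]
orientation: [-0.007, 0.701, 0.713, -0.009]
wrist_force: [-0.4, 0.4, 0.2]
finger_gap: 0.0428
```

Run:
```python
from h import *
plan([.50,-.17,.16],np.pi/2-.15,7)
C,im=snap('wrist','pics/w11.png')
P={}
for c in RANGES:
    for a,p,b,_ in blobs(mask(im,c),30): print(c,a,p.round(1),b,ray(C,p,.037).round(4))
```

```text
at [0.477  0.1064 0.1962] yaw 1.5889 F [-0.4  0.4  0.2] gap 0.0428 t 31.3 j6 0.04
total tool [-276.6   18.8   36.6] turn [-1.26  0.26  9.63]
[-39.5, 2.7, 5.2, -0.18, 0.04, 1.38]
[-39.4, 3.6, 5.2, -0.18, 0.04, 1.38]
[-39.4, 4.5, 5.2, -0.18, 0.04, 1.38]
[-39.2, 5.5, 5.2, -0.18, 0.04, 1.38]
[-39.1, 6.4, 5.2, -0.18, 0.04, 1.38]
[-38.9, 7.3, 5.2, -0.18, 0.04, 1.38]
[-38.8, 8.2, 5.2, -0.18, 0.04, 1.38]
red 39 [219.  241.3] [211 239  14   8] [0.5444 0.063  0.037 ]
red 39 [220.6 259.9] [219 255   4  11] [0.5676 0.0643 0.037 ]
blue 122 [258.3 205.6] [250 201  17   9] [0.5017 0.1057 0.037 ]
blue 413 [258.3 230.1] [251 217  16  30] [0.53   0.1062 0.037 ]
blue 142 [258. 260.] [252 255  13  11] [0.5669 0.1066 0.037 ]
blue 1074 [377.9 279. ] [357 263  46  35] [0.5888 0.245  0.037 ]
blue 37 [177.8 275.7] [176 272   5  10] [0.5891 0.0145 0.037 ]
blue 787 [276.  334.9] [209 321 101  22] [0.671  0.1306 0.037 ]
green 191 [ 21.8 216.6] [  9 211  26  12] [ 0.5191 -0.1488  0.037 ]
green 486 [ 18.8 236.8] [  6 225  28  25] [ 0.5432 -0.1576  0.037 ]
green 40 [296.4 260. ] [295 255   4  11] [0.5661 0.1498 0.037 ]
yellow 99 [341.7 243.1] [334 239  17   9] [0.5439 0.1987 0.037 ]
yellow 178 [344.4 260.6] [337 255  16  12] [0.5657 0.204  0.037 ]
```

View pics/w11.png

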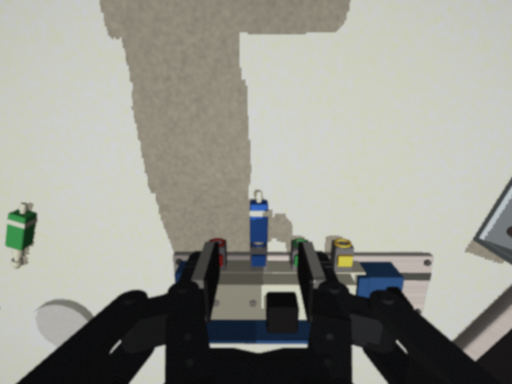

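Blue is seated in its fitting (body 258,222, right against the ring). Next green: move above it and look numerically.

>>> {"method": "carry_out", "body": {
  "moves": [0, -0.04, 0.003, 0.005, -0.2, 0, 2, 0, -0.04, 0.004, 0.005, -0.2, 0, 2, 0, -0.04, 0.005, 0.005, -0.2, 0, 2, 0, -0.04, 0.006, 0.005, -0.2, 0, 2, 0, -0.04, 0.008, 0.005, -0.2, 0, 2]
}}

```text
clock: 31.95
tcp_pos: [0.4929, -0.0982, 0.1638]
orientation: [-0.004, 0.76, 0.65, -0.006]
wrist_force: [0.8, 0.4, -0.2]
finger_gap: 0.0427
```

>>> {"method": "carry_out", "body": {
  "moves": [0, -0.035, 0.01, 0.005, 0, 0, 2, 0, -0.03, 0.01, 0.005, 0, 0, 2, 0, 0, 0, 0, 0, 0, 2, 0, 0, 0, 0, 0, 0, 0, 0, 0, 0, 0, 0, 0, 0]
}}

```text
clock: 32.58
tcp_pos: [0.5, -0.1697, 0.146]
orientation: [-0.008, 0.795, 0.606, -0.008]
wrist_force: [-0.5, 0.2, -1.1]
finger_gap: 0.0427
```

```bash
cat >> h.py <<'E'
def pose(im,C,c,z=.02):
    """body top face: both coloured parts together -> centre and yaw, plus each blob"""
    pts=[]
    for a,p,b,l in blobs(mask(im,c),40):
        w=ray(C,p,z)
        if w[2]and w[1]<-.05 or True: pts.append((a,p,b,w,l))
    for a,p,b,w,l in pts: print(c,a,p.round(1),b,w.round(4))
    sel=[q for q in pts if q[3][1]<-.05 and q[3][0]<.62]
    l=sum(q[4].astype(np.uint8) for q in sel); v,u=np.nonzero(l)
    W=np.array([ray(C,(x,y),z)[:2] for x,y in zip(u,v)]); r=cv2.minAreaRect(W.astype(np.float32))
    q=cv2.boxPoints(r); e=max((q[1]-q[0],q[2]-q[1]),key=lambda e:np.hypot(*e)); e=e if e[0]>0 else -e
    ya=np.arctan2(e[1],e[0]); print('ctr',np.round(r[0],4),'size',np.round(r[1],4),'yaw',ya.round(3)); return np.array(r[0]),ya
E
python3 - <<'E'
from h import *
C,im=snap('wrist','pics/w12.png')
c,ya=pose(im,C,'green'); plan([c[0],c[1],.07],np.pi/2+ya,4)
E
```

```text
green 170 [265.3 217.6] [257 211  18  12] [ 0.5257 -0.1708  0.02  ]
green 461 [263.9 243.5] [255 231  19  26] [ 0.5517 -0.1792  0.02  ]
ctr [ 0.5424 -0.1761] size [0.0175 0.0479] yaw -0.323
at [ 0.5    -0.1696  0.1461] yaw 1.3026 F [-0.4  0.7 -0.2] gap 0.0425 t 32.6 j6 -0.21
total tool [ 5.2 44.4 75. ] turn [-1.32  0.2   3.14]
[1.3, 11.1, 18.8, -0.33, 0.05, 0.78]
[1.4, 11.0, 18.8, -0.33, 0.05, 0.78]
[1.6, 10.8, 18.9, -0.33, 0.05, 0.78]
[1.7, 10.7, 19.0, -0.33, 0.05, 0.78]
```

>>> {"method": "carry_out", "body": {
  "moves": [0, 0.0015, 0.011, 0.019, -0.3, 0, 0.8, 0, 0.0015, 0.011, 0.019, -0.3, 0, 0.8, 0, 0.0015, 0.011, 0.019, -0.3, 0, 0.8, 0, 0.0015, 0.011, 0.025, -0.3, 0, 0.8, 0, 0, 0, 0.02, 0, 0, 0]
}}

```text
clock: 33.25
tcp_pos: [0.5469, -0.1729, 0.0445]
orientation: [0.004, 0.81, 0.586, 0.0]
wrist_force: [-0.7, -0.7, -0.5]
finger_gap: 0.0425
```

Run:
```python
from h import *
plan([.5434,-.1765,.014],np.pi/2-.323,1)
```

```text
at [ 0.5469 -0.1729  0.0445] yaw 1.2533 F [-0.7 -0.7 -0.5] gap 0.0425 t 33.2 j6 -0.13
total tool [-4.4 -2.4 30.5] turn [0.35 0.23 0.32]
[-4.4, -2.4, 30.5, 0.35, 0.23, 0.32]
```

>>> {"method": "carry_out", "body": {
  "moves": [0, -0.004, -0.004, 0.008, 0.4, 0.2, 0.3, 0, 0, 0, 0.006, 0, 0, 0, 0, 0, 0, 0.006, 0, 0, 0, 0, 0, 0, 0.004, 0, 0, 0, 0, 0, 0, 0, 0, 0, 0]
}}

```text
clock: 33.88
tcp_pos: [0.5416, -0.174, 0.0201]
orientation: [-0.0, 0.811, 0.585, -0.0]
wrist_force: [-0.2, -0.3, 0.0]
finger_gap: 0.0427
```

Run:
```python
from h import *
plan([.5434,-.1765,.014],np.pi/2-.323,1)
C,im=snap('wrist','pics/w13.png'); pose(im,C,'green')
```

```text
at [ 0.5416 -0.174   0.0201] yaw 1.2506 F [-0.2 -0.3  0. ] gap 0.0427 t 33.9 j6 -0.13
total tool [-1.8  2.5  6.1] turn [-0.07  0.01  0.16]
[-1.8, 2.5, 6.1, -0.07, 0.01, 0.16]
green 765 [256.6 234.5] [239 221  36  25] [ 0.5251 -0.17    0.02  ]
green 1595 [256.5 281.2] [239 259  36  47] [ 0.551  -0.1786  0.02  ]
ctr [ 0.5418 -0.1756] size [0.0183 0.0499] yaw -0.32
```

>>> {"method": "carry_out", "body": {
  "moves": [0, -0.001, 0.002, 0.004, 0, 0, 0, 0, 0, 0, 0.002, 0, 0, 0, -1, 0, 0, 0, 0, 0, 0, -1, 0, 0, 0, 0, 0, 0, -1, 0, 0, 0, 0, 0, 0]
}}

```text
clock: 34.55
tcp_pos: [0.5442, -0.1762, 0.0148]
orientation: [0.001, 0.811, 0.585, 0.0]
wrist_force: [0.3, 1.0, 0.0]
finger_gap: 0.0189
```

Run:
```python
from h import *
plan([.470,.155,.075],np.pi/2+.017,8)
```

```text
at [ 0.5442 -0.1762  0.0148] yaw 1.2505 F [0.3 1.  0. ] gap 0.0189 t 34.5 j6 -0.13
total tool [ 291.  -174.7  -60.5] turn [  0.05   0.04 -19.33]
[36.4, -21.8, -7.6, 0.01, 0.0, -2.42]
[37.3, -20.3, -7.6, 0.01, 0.0, -2.42]
[38.1, -18.7, -7.6, 0.01, 0.0, -2.42]
[38.8, -17.1, -7.6, 0.01, 0.0, -2.42]
[39.5, -15.4, -7.5, 0.01, 0.0, -2.42]
[40.1, -13.7, -7.5, 0.01, 0.0, -2.42]
[40.7, -12.0, -7.5, 0.01, 0.0, -2.42]
[41.2, -10.3, -7.5, 0.01, 0.0, -2.42]
```

>>> {"method": "carry_out", "body": {
  "moves": [-1, 0, 0, -0.04, 0, 0, 0, -1, 0.036, -0.022, -0.02, 0, 0, -2.4, -1, 0.037, -0.02, -0.002, 0, 0, -2.4, -1, 0.038, -0.019, 0, 0, 0, -2.4, -1, 0.039, -0.017, 0, 0, 0, -2.4]
}}

```text
clock: 35.17
tcp_pos: [0.5071, -0.0097, 0.0784]
orientation: [0.001, 0.759, 0.651, 0.001]
wrist_force: [0.0, 0.8, 0.2]
finger_gap: 0.0187
```

>>> {"method": "carry_out", "body": {
  "moves": [-1, 0.039, -0.015, 0, 0, 0, -2.4, -1, 0.04, -0.014, 0, 0, 0, -2.4, -1, 0.04, -0.012, 0, 0, 0, -2.4, -1, 0.03, -0.01, 0, 0, 0, -2, -1, 0, 0, 0, 0, 0, 0]
}}

```text
clock: 35.8
tcp_pos: [0.467, 0.1506, 0.0783]
orientation: [0.001, 0.701, 0.713, 0.001]
wrist_force: [0.4, -0.4, -1.0]
finger_gap: 0.0189
```

Run:
```python
from h import *
plan([.480,.1545,.0318],np.pi/2+.017,1)
```

```text
at [0.467  0.1506 0.0783] yaw 1.5872 F [ 0.4 -0.4 -1. ] gap 0.0189 t 35.8 j6 0.13
total tool [ 3.7 12.9 46.5] turn [ 0.16  0.01 -0.03]
[3.7, 12.9, 46.5, 0.16, 0.01, -0.03]
```

>>> {"method": "carry_out", "body": {
  "moves": [-1, 0.0037, 0.002, 0.015, 0.2, 0, 0, -1, 0, 0.002, 0.015, 0, 0, 0, -1, 0, 0.002, 0.01, 0, 0, 0, -1, 0, 0.002, 0.004, 0, 0, 0, -1, 0, 0, 0, 0, 0, 0]
}}

```text
clock: 36.42
tcp_pos: [0.476, 0.1517, 0.0299]
orientation: [-0.001, 0.703, 0.711, -0.001]
wrist_force: [-0.2, 0.4, 1.1]
finger_gap: 0.0186
```

Run:
```python
from h import *
plan([.5239,.1550,.0318],np.pi/2+.017,1)
C,im=snap('wrist','pics/w14.png')
for c in ('yellow','green'):
    for a,p,b,_ in blobs(mask(im,c),30): print(c,a,p.round(1),b,ray(C,p,.027).round(4))
```

```text
at [0.476  0.1517 0.0299] yaw 1.5824 F [-0.2  0.4  1.1] gap 0.0186 t 36.4 j6 0.14
total tool [ 2.7 48.  -2.1] turn [-0.16  0.07 -0.31]
[2.7, 48.0, -2.1, -0.16, 0.07, -0.31]
yellow 72 [352.8 376.9] [347 372  12  10] [0.5563 0.21   0.027 ]
green 856 [258.  234.3] [238 220  41  26] [0.4601 0.1507 0.027 ]
green 1801 [258.1 283.1] [239 260  39  48] [0.4892 0.151  0.027 ]
```

>>> {"method": "carry_out", "body": {
  "moves": [-1, 0.0027, 0, -0.002, 0, 0, -0.3, -1, 0, 0.006, 0, 0, 0, 0, -1, 0, 0.006, 0, 0, 0, 0, -1, 0, 0.004, 0, 0, 0, 0, -1, 0, 0, 0, 0, 0, 0]
}}

```text
clock: 37.1
tcp_pos: [0.4946, 0.1552, 0.0337]
orientation: [0.001, 0.701, 0.713, 0.0]
wrist_force: [-1.0, -0.5, -0.6]
finger_gap: 0.0186
```

Run:
```python
from h import *
plan([.5239,.1550,.0318],np.pi/2+.017,1)
```

```text
at [0.4946 0.1552 0.0337] yaw 1.5882 F [-1.  -0.5 -0.6] gap 0.0186 t 37.1 j6 0.13
total tool [-0.7 29.2  1.9] turn [0.05 0.05 0.02]
[-0.7, 29.2, 1.9, 0.05, 0.05, 0.02]
```

>>> {"method": "carry_out", "body": {
  "moves": [-1, -0.0006, -0.001, 0.0017, 0, 0, 0, -1, 0, 0, 0, 0, 0, 0, -1, 0, 0.004, 0, 0, 0, 0, -1, 0, 0.004, 0, 0, 0, 0, -1, 0, 0.004, 0, 0, 0, 0]
}}

```text
clock: 37.72
tcp_pos: [0.5055, 0.1547, 0.0316]
orientation: [0.0, 0.701, 0.713, -0.0]
wrist_force: [-0.2, 0.2, -0.7]
finger_gap: 0.0187
```

Run:
```python
from h import *
plan([.5239,.1550,.0318],np.pi/2+.017,1)
```

```text
at [0.5055 0.1547 0.0316] yaw 1.5883 F [-0.2  0.2 -0.7] gap 0.0187 t 37.7 j6 0.13
total tool [ 0.  18.4 -0.2] turn [-0.01  0.06  0.03]
[0.0, 18.4, -0.2, -0.01, 0.06, 0.03]
```

Inside the bore, with no force. Continue home, pull test included.

>>> {"method": "carry_out", "body": {
  "moves": [-1, 0, 0.004, 0, 0, 0, 0, -1, 0, 0.004, 0, 0, 0, 0, -1, 0, 0.004, 0, 0, 0, 0, -1, 0, 0.004, 0, 0, 0, 0, -1, 0, 0.004, 0, 0.3, 0, 0]
}}

```text
clock: 38.35
tcp_pos: [0.5227, 0.155, 0.0316]
orientation: [-0.004, 0.701, 0.713, -0.005]
wrist_force: [-7.9, 0.3, 4.0]
finger_gap: 0.019
```

>>> {"method": "carry_out", "body": {
  "moves": [-1, 0, 0.005, 0, 0.4, 0, 0, -1, 0, 0.006, 0, 0.4, 0, 0, -1, 0, 0.007, 0, 0.4, 0, 0, -1, 0, 0.008, 0, 0.4, 0, 0, -1, 0, 0.008, 0, 0.4, 0, 0]
}}

```text
clock: 38.98
tcp_pos: [0.5255, 0.155, 0.0287]
orientation: [-0.037, 0.698, 0.714, -0.04]
wrist_force: [-20.1, -1.9, 18.9]
finger_gap: 0.0188
```

>>> {"method": "carry_out", "body": {
  "moves": [-1, 0, -0.003, 0, 0, 0, 0, -1, 0, -0.003, 0, 0, 0, 0, -1, 0, -0.003, 0, 0, 0, 0, -1, 0, -0.003, 0, 0, 0, 0, -1, 0, -0.003, 0, 0, 0, 0]
}}

```text
clock: 39.6
tcp_pos: [0.5223, 0.155, 0.0305]
orientation: [-0.031, 0.699, 0.714, -0.032]
wrist_force: [6.6, 0.8, -6.9]
finger_gap: 0.0189
```

Run:
```python
from h import *
plan([.5239,.1550,.0318],np.pi/2+.017,1)
```

```text
at [0.5223 0.155  0.0305] yaw 1.5912 F [ 6.6  0.8 -6.9] gap 0.0189 t 39.6 j6 0.12
total tool [-0.   1.5 -1.4] turn [-5.12  0.11  0.19]
[-0.0, 1.5, -1.4, -5.12, 0.11, 0.19]
```

>>> {"method": "carry_out", "body": {
  "moves": [-1, 0, 0.002, 0, -2.5, 0, 0, -1, 0, 0.001, 0, -2.5, 0, 0, -0.2, 0, 0, 0, 0, 0, 0, -0.2, 0, 0, 0, 0, 0, 0, -0.2, 0, 0, 0, 0, 0, 0]
}}

```text
clock: 40.22
tcp_pos: [0.5249, 0.1548, 0.0276]
orientation: [-0.001, 0.7, 0.714, -0.002]
wrist_force: [-0.3, 0.4, -0.6]
finger_gap: 0.0345
```

>>> {"method": "carry_out", "body": {
  "moves": [-0.2, 0, 0, -0.03, 0, 0, 0, -0.2, 0, 0, -0.05, 0, 0, 0, -0.2, 0, -0.02, -0.05, 0, 0, 0, 0, 0, -0.03, -0.01, 0, 0, 0, 0, 0, 0, 0, 0, 0, 0]
}}

```text
clock: 40.85
tcp_pos: [0.4771, 0.1539, 0.1732]
orientation: [-0.001, 0.7, 0.714, -0.002]
wrist_force: [0.9, 0.1, -1.6]
finger_gap: 0.0425
```

Run:
```python
from h import *
plan([.50,-.30,.17],np.pi/2,9)
C,im=snap('wrist','pics/w15.png')
for c in ('blue','green','yellow'):
    for a,p,b,_ in blobs(mask(im,c),40): print(c,a,p.round(1),b,ray(C,p,.037).round(4))
T=cam('top'); t=env.read_camera('top')[...,::-1].copy()
for c in RANGES:
    for a,p,b,_ in blobs(mask(t,c)):
        if 190<p[0]<400 and 150<p[1]<250: print('top',c,a,p.round(1),ray(T,p,.015).round(4))
```

```text
at [0.4771 0.1539 0.1732] yaw 1.5895 F [ 0.9  0.1 -1.6] gap 0.0425 t 40.9 j6 0.13
total tool [-454.2   14.4    3.7] turn [-0.2   0.07  1.07]
[-50.5, 1.6, 0.4, -0.02, 0.01, 0.12]
[-50.5, 1.7, 0.4, -0.02, 0.01, 0.12]
[-50.5, 1.8, 0.4, -0.02, 0.01, 0.12]
[-50.5, 1.9, 0.4, -0.02, 0.01, 0.12]
[-50.5, 2.0, 0.4, -0.02, 0.01, 0.12]
[-50.4, 2.1, 0.4, -0.02, 0.01, 0.12]
[-50.4, 2.2, 0.4, -0.02, 0.01, 0.12]
[-50.4, 2.3, 0.4, -0.02, 0.01, 0.12]
[-50.4, 2.4, 0.4, -0.02, 0.01, 0.12]
blue 164 [212.1 210. ] [203 205  19  10] [0.5016 0.108  0.037 ]
blue 391 [213.1 233.3] [203 223  20  29] [0.527  0.1082 0.037 ]
blue 375 [136. 280.] [125 268  25  24] [0.584  0.0237 0.037 ]
blue 535 [352.2 281.8] [335 270  32  28] [0.5817 0.2558 0.037 ]
blue 879 [277.1 340.7] [243 333  66  20] [0.6637 0.1784 0.037 ]
blue 68 [159.2 350. ] [153 346  13   8] [0.6804 0.04   0.037 ]
green 152 [258.5 210.2] [250 205  18  10] [0.501  0.1536 0.037 ]
green 449 [258.6 235.7] [250 223  18  30] [0.5289 0.1542 0.037 ]
green 164 [258.3 267.6] [251 262  15  12] [0.5661 0.1547 0.037 ]
top red 12 [240.2 194.8] [0.5702 0.0631 0.015 ]
top red 43 [344.2 228.4] [ 0.4378 -0.3066  0.015 ]
top red 10 [343.1 235.6] [ 0.4123 -0.3011  0.015 ]
top blue 11 [226. 167.] [0.6757 0.1134 0.015 ]
top blue 13 [206. 168.] [0.6741 0.1872 0.015 ]
top blue 58 [250.  184.6] [0.6072 0.0266 0.015 ]
top blue 11 [226.5 195.1] [0.5707 0.1127 0.015 ]
top blue 28 [227.2 204.4] [0.5362 0.1106 0.015 ]
top green 11 [213.4 195.9] [0.569  0.1608 0.015 ]
top yellow 45 [349.  192.4] [ 0.568  -0.3317  0.015 ]
top yellow 9 [350.4 199.3] [ 0.5422 -0.3355  0.015 ]
```

>>> {"method": "carry_out", "body": {
  "moves": [0, -0.05, -0.008, 0, 0, 0, 1, 0, -0.05, -0.008, 0, 0, 0, 1, 0, -0.05, -0.008, 0, 0, 0, 1, 0, -0.05, -0.007, 0, 0, 0, 1, 0, -0.05, -0.006, 0, 0, 0, 1]
}}

```text
clock: 41.58
tcp_pos: [0.4416, -0.1006, 0.1692]
orientation: [-0.001, 0.729, 0.684, -0.001]
wrist_force: [1.3, -0.0, 1.0]
finger_gap: 0.0424
```

>>> {"method": "carry_out", "body": {
  "moves": [0, -0.05, 0, 0, 0, 0, 1, 0, -0.05, 0, 0, 0, 0, 1, 0, -0.05, 0, 0, 0, 0, 1, 0, -0.04, 0, 0, 0, 0, 1, 0, 0, 0, 0, 0, 0, 0]
}}

```text
clock: 42.2
tcp_pos: [0.4245, -0.3027, 0.1646]
orientation: [-0.002, 0.756, 0.655, -0.002]
wrist_force: [0.0, 1.0, -0.1]
finger_gap: 0.0424
```

Run:
```python
from h import *
C,im=snap('wrist','pics/w16.png')
c,ya=pose(im,C,'red'); plan([c[0]+.0015,c[1],.07],np.pi/2+ya,4)
```

```text
red 167 [253. 171.] [244 166  19  10] [ 0.41   -0.3064  0.02  ]
red 523 [253.1 196.4] [244 183  19  28] [ 0.4358 -0.3102  0.02  ]
ctr [ 0.4276 -0.3091] size [0.0182 0.0456] yaw -0.144
at [ 0.4243 -0.3011  0.1645] yaw 1.4285 F [-0.4 -0.1 -0.6] gap 0.0429 t 42.2 j6 -0.63
total tool [-7.4  6.5 94.4] turn [-0.37 -0.08  0.09]
[-1.8, 1.6, 23.6, -0.09, -0.02, 0.02]
[-1.8, 1.6, 23.6, -0.09, -0.02, 0.02]
[-1.8, 1.5, 23.6, -0.09, -0.02, 0.02]
[-1.8, 1.5, 23.6, -0.09, -0.02, 0.02]
```

>>> {"method": "carry_out", "body": {
  "moves": [0, -0.002, 0.0015, 0.025, 0, 0, 0, 0, -0.002, 0.0015, 0.025, 0, 0, 0, 0, -0.002, 0, 0.025, 0, 0, 0, 0, -0.001, 0, 0.025, 0, 0, 0, 0, 0, 0, 0.008, 0, 0, 0]
}}

```text
clock: 42.88
tcp_pos: [0.4273, -0.3037, 0.0517]
orientation: [-0.005, 0.754, 0.657, -0.001]
wrist_force: [0.0, -0.4, 0.4]
finger_gap: 0.0427
```

Run:
```python
from h import *
plan([.4288,-.3091,.0145],np.pi/2-.144,1)
C,im=snap('wrist','pics/w17.png'); pose(im,C,'red')
```

```text
at [ 0.4273 -0.3037  0.0517] yaw 1.4344 F [ 0.  -0.4  0.4] gap 0.0427 t 42.9 j6 -0.63
total tool [-5.3  2.5 37.2] turn [-0.49 -0.28  0.44]
[-5.3, 2.5, 37.2, -0.49, -0.28, 0.44]
red 523 [251.  209.8] [236 199  31  20] [ 0.4089 -0.306   0.02  ]
red 1266 [250.7 249.3] [236 229  31  42] [ 0.4352 -0.3101  0.02  ]
ctr [ 0.4263 -0.3085] size [0.0187 0.0486] yaw -0.161
```

Target (0.428, -0.309), yaw -0.15.

>>> {"method": "carry_out", "body": {
  "moves": [0, -0.005, 0, 0.015, -0.4, -0.3, 0.6, 0, 0, 0, 0.012, 0, 0, 0, 0, 0, 0, 0.006, 0, 0, 0, 0, 0, 0, 0.002, 0, 0, 0, 0, 0, 0, 0, 0, 0, 0]
}}

```text
clock: 43.55
tcp_pos: [0.4288, -0.3083, 0.0179]
orientation: [0.001, 0.756, 0.654, -0.0]
wrist_force: [0.5, -0.5, -0.5]
finger_gap: 0.0428
```

Run:
```python
from h import *
plan([.428,-.309,.0145],np.pi/2-.155,1)
```

```text
at [ 0.4288 -0.3083  0.0179] yaw 1.4268 F [ 0.5 -0.5 -0.5] gap 0.0428 t 43.5 j6 -0.63
total tool [-0.8 -0.7  3.4] turn [0.07 0.11 0.63]
[-0.8, -0.7, 3.4, 0.07, 0.11, 0.63]
```

>>> {"method": "carry_out", "body": {
  "moves": [0, -0.0008, -0.0007, 0.003, 0, 0, 0.6, -1, 0, 0, 0, 0, 0, 0, -1, 0, 0, 0, 0, 0, 0, -1, 0, 0, 0, 0, 0, 0, -1, 0, 0, 0, 0, 0, 0]
}}

```text
clock: 44.18
tcp_pos: [0.4285, -0.3097, 0.0158]
orientation: [0.002, 0.76, 0.65, -0.0]
wrist_force: [0.3, -0.3, 0.0]
finger_gap: 0.0187
```

Run:
```python
from h import *
plan([.472,.057,.075],np.pi/2+.017,8)
```

```text
at [ 0.4285 -0.3097  0.0158] yaw 1.4154 F [ 0.3 -0.3  0. ] gap 0.0187 t 44.2 j6 -0.62
total tool [368.9 -13.6 -60.4] turn [ 0.15  0.19 -9.88]
[46.1, -1.7, -7.5, 0.02, 0.02, -1.23]
[46.1, -0.7, -7.5, 0.02, 0.02, -1.23]
[46.1, 0.3, -7.5, 0.02, 0.02, -1.23]
[46.1, 1.3, -7.5, 0.02, 0.02, -1.23]
[46.1, 2.3, -7.5, 0.02, 0.02, -1.23]
[46.0, 3.3, -7.5, 0.02, 0.02, -1.23]
[46.0, 4.2, -7.4, 0.02, 0.02, -1.23]
[45.9, 5.2, -7.4, 0.02, 0.02, -1.23]
```

>>> {"method": "carry_out", "body": {
  "moves": [-1, 0, 0, -0.04, 0, 0, 0, -1, 0.046, -0.001, -0.02, 0, 0, -1.4, -1, 0.046, 0, -0.002, 0, 0, -1.4, -1, 0.046, 0.001, 0, 0, 0, -1.4, -1, 0.046, 0.002, 0, 0, 0, -1.4]
}}

```text
clock: 44.8
tcp_pos: [0.4537, -0.1259, 0.0792]
orientation: [0.003, 0.729, 0.685, 0.0]
wrist_force: [0.4, -0.4, -1.0]
finger_gap: 0.0188
```

>>> {"method": "carry_out", "body": {
  "moves": [-1, 0.046, 0.003, 0, 0, 0, -1.2, -1, 0.046, 0.004, 0, 0, 0, -1.2, -1, 0.046, 0.005, 0, 0, 0, -1, -1, 0.04, 0.005, 0, 0, 0, -0.5, -1, 0, 0, 0, 0, 0, 0]
}}

```text
clock: 45.42
tcp_pos: [0.4764, 0.0599, 0.0789]
orientation: [0.004, 0.702, 0.712, 0.001]
wrist_force: [0.2, -1.3, -1.2]
finger_gap: 0.0187
```

Run:
```python
from h import *
plan([.478,.0583,.0328],np.pi/2+.017,1)
```

```text
at [0.4764 0.0599 0.0789] yaw 1.5838 F [ 0.2 -1.3 -1.2] gap 0.0187 t 45.4 j6 -0.05
total tool [-1.5  1.3 46.1] turn [ 0.38  0.24 -0.23]
[-1.5, 1.3, 46.1, 0.38, 0.24, -0.23]
```

>>> {"method": "carry_out", "body": {
  "moves": [-1, -0.0015, -0.002, 0.015, 0.4, 0.2, -0.2, -1, 0, -0.002, 0.015, 0, 0, 0, -1, 0, -0.001, 0.01, 0, 0, 0, -1, 0, 0, 0.003, 0, 0, 0, -1, 0, 0, 0, 0, 0, 0]
}}

```text
clock: 46.05
tcp_pos: [0.4699, 0.0543, 0.0319]
orientation: [-0.001, 0.703, 0.711, -0.002]
wrist_force: [-0.2, 0.6, -0.9]
finger_gap: 0.0188
```

Run:
```python
from h import *
plan([.5256,.059,.0328],np.pi/2+.017,1)
```

```text
at [0.4699 0.0543 0.0319] yaw 1.5826 F [-0.2  0.6 -0.9] gap 0.0188 t 46.0 j6 -0.07
total tool [ 4.  55.8 -1.1] turn [-0.23  0.07 -0.3 ]
[4.0, 55.8, -1.1, -0.23, 0.07, -0.3]
```

>>> {"method": "carry_out", "body": {
  "moves": [-1, 0.0035, 0.007, -0.001, -0.2, 0, -0.3, -1, 0, 0.007, 0, 0, 0, 0, -1, 0, 0.006, 0, 0, 0, 0, -1, 0, 0, 0, 0, 0, 0, -1, 0, 0, 0, 0, 0, 0]
}}

```text
clock: 46.68
tcp_pos: [0.4933, 0.0582, 0.0343]
orientation: [0.002, 0.701, 0.713, 0.001]
wrist_force: [-0.8, 0.3, -1.5]
finger_gap: 0.0183
```

Run:
```python
from h import *
plan([.5256,.059,.0328],np.pi/2+.017,1)
```

```text
at [0.4933 0.0582 0.0343] yaw 1.5882 F [-0.8  0.3 -1.5] gap 0.0183 t 46.7 j6 -0.06
total tool [ 0.2 32.4  1.6] turn [0.18 0.08 0.02]
[0.2, 32.4, 1.6, 0.18, 0.08, 0.02]
```

>>> {"method": "carry_out", "body": {
  "moves": [-1, 0, 0, 0.0015, 0.2, 0, 0, -1, 0, 0.004, 0, 0, 0, 0, -1, 0, 0.004, 0, 0, 0, 0, -1, 0, 0.004, 0, 0, 0, 0, -1, 0, 0.004, 0, 0, 0, 0]
}}

```text
clock: 47.3
tcp_pos: [0.5097, 0.0586, 0.0326]
orientation: [0.0, 0.701, 0.713, -0.001]
wrist_force: [0.8, 0.7, -0.7]
finger_gap: 0.0189
```

Run:
```python
from h import *
plan([.5256,.059,.0328],np.pi/2+.017,1)
```

```text
at [0.5097 0.0586 0.0326] yaw 1.5883 F [ 0.8  0.7 -0.7] gap 0.0189 t 47.3 j6 -0.06
total tool [ 0.1 15.9 -0.2] turn [-0.07  0.08  0.03]
[0.1, 15.9, -0.2, -0.07, 0.08, 0.03]
```

In the bore. Push home, this time with the counter-tilt the right way round.

>>> {"method": "carry_out", "body": {
  "moves": [-1, 0, 0.004, 0, 0, 0, 0, -1, 0, 0.004, 0, 0, 0, 0, -1, 0, 0.004, 0, 0, 0, 0, -1, 0, 0.004, 0, -0.3, 0, 0, -1, 0, 0.005, 0, -0.4, 0, 0]
}}

```text
clock: 47.92
tcp_pos: [0.5254, 0.0591, 0.0318]
orientation: [0.0, 0.701, 0.713, -0.001]
wrist_force: [-12.2, -1.7, 8.0]
finger_gap: 0.0187
```

>>> {"method": "carry_out", "body": {
  "moves": [-1, 0, 0.006, 0, -0.5, 0, 0, -1, 0, 0.007, 0, -0.5, 0, 0, -1, 0, 0.008, 0, -0.5, 0, 0, -1, 0, 0.008, 0, -0.5, 0, 0, -1, 0, 0.008, 0, 0, 0, 0]
}}

```text
clock: 48.55
tcp_pos: [0.527, 0.0592, 0.0293]
orientation: [-0.009, 0.701, 0.713, -0.013]
wrist_force: [-19.5, -1.7, 18.5]
finger_gap: 0.0189
```

>>> {"method": "carry_out", "body": {
  "moves": [-1, 0, -0.003, 0, 0, 0, 0, -1, 0, -0.003, 0, 0, 0, 0, -1, 0, -0.003, 0, 0, 0, 0, -1, 0, -0.003, 0, 0, 0, 0, -1, 0, -0.003, 0, 0, 0, 0]
}}

```text
clock: 49.18
tcp_pos: [0.5233, 0.0589, 0.0315]
orientation: [-0.001, 0.701, 0.713, -0.005]
wrist_force: [7.7, 1.3, -7.9]
finger_gap: 0.0188
```

Run:
```python
from h import *
plan([.5256,.059,.0328],np.pi/2+.017,1)
```

```text
at [0.5233 0.0589 0.0315] yaw 1.5881 F [ 7.7  1.3 -7.9] gap 0.0188 t 49.2 j6 -0.05
total tool [ 0.   2.3 -1.4] turn [-0.47  0.28  0.02]
[0.0, 2.3, -1.4, -0.47, 0.28, 0.02]
```

>>> {"method": "carry_out", "body": {
  "moves": [-1, 0, 0.002, 0, 0, 0, 0, -0.2, 0, 0, 0, 0, 0, 0, -0.2, 0, 0, 0, 0, 0, 0, -0.2, 0, 0, -0.03, 0, 0, 0, -0.2, 0, 0, -0.05, 0, 0, 0]
}}

```text
clock: 49.8
tcp_pos: [0.522, 0.0593, 0.1083]
orientation: [-0.005, 0.701, 0.713, -0.009]
wrist_force: [0.4, -1.1, 0.8]
finger_gap: 0.0343
```

>>> {"method": "carry_out", "body": {
  "moves": [0, -0.02, -0.01, -0.04, 0, 0, 0, 0, -0.05, 0, -0.02, 0, 0, 0, 0, -0.05, 0, 0, 0, 0, 0, 0, -0.05, 0, 0, 0, 0, -1, 0, -0.05, 0, 0, 0, 0, -1]
}}

```text
clock: 50.42
tcp_pos: [0.5215, -0.1637, 0.1785]
orientation: [0.0, 0.685, 0.728, -0.005]
wrist_force: [0.3, 0.7, -1.0]
finger_gap: 0.0424
```

>>> {"method": "carry_out", "body": {
  "moves": [0, -0.05, 0, 0, 0, 0, -1.5, 0, -0.05, 0, 0, 0, 0, -1.5, 0, -0.05, 0, 0, 0, 0, -1.5, 0, 0, 0, 0, 0, 0, 0, 0, 0, 0, 0, 0, 0, 0]
}}

```text
clock: 51.05
tcp_pos: [0.5337, -0.3216, 0.1802]
orientation: [0.001, 0.657, 0.754, -0.005]
wrist_force: [-0.2, -0.1, 0.5]
finger_gap: 0.0426
```

Run:
```python
from h import *
C,im=snap('wrist','pics/w18.png')
c,ya=pose(im,C,'yellow'); plan([c[0]+.0015,c[1],.07],np.pi/2+ya,4)
```

```text
yellow 148 [242.7 184.4] [234 180  18  10] [ 0.5401 -0.3392  0.02  ]
yellow 463 [242.6 208.4] [234 196  18  26] [ 0.5667 -0.3361  0.02  ]
ctr [ 0.5584 -0.3374] size [0.0463 0.0184] yaw 0.129
at [ 0.5338 -0.3215  0.1802] yaw 1.7082 F [ 0.  -0.6  0.1] gap 0.0426 t 51.1 j6 -0.8
total tool [-18.4  24.4 110.2] turn [-0.38  0.48  0.48]
[-4.6, 6.1, 27.6, -0.1, 0.12, 0.12]
[-4.6, 6.1, 27.6, -0.1, 0.12, 0.12]
[-4.7, 6.0, 27.6, -0.1, 0.12, 0.12]
[-4.7, 6.0, 27.6, -0.1, 0.12, 0.12]
```

>>> {"method": "carry_out", "body": {
  "moves": [0, -0.0045, 0.006, 0.028, -0.1, 0.1, 0.1, 0, -0.0045, 0.006, 0.028, -0.1, 0.1, 0.1, 0, -0.0045, 0.006, 0.028, -0.1, 0.1, 0.1, 0, -0.004, 0.005, 0.028, 0, 0.1, 0, 0, 0, 0, 0.008, 0, 0, 0]
}}

```text
clock: 51.72
tcp_pos: [0.561, -0.3293, 0.0605]
orientation: [0.001, 0.656, 0.755, -0.001]
wrist_force: [-1.0, 0.5, 0.7]
finger_gap: 0.0428
```

Run:
```python
from h import *
C,im=snap('wrist','pics/w19.png'); pose(im,C,'yellow')
plan([.5589,-.3367,.0145],np.pi/2+.13,1)
```

```text
yellow 502 [248.5 197.8] [233 188  31  19] [ 0.5398 -0.3393  0.02  ]
yellow 1203 [248.2 236.2] [233 216  31  42] [ 0.5662 -0.3361  0.02  ]
ctr [ 0.5575 -0.3374] size [0.0485 0.0193] yaw 0.142
at [ 0.5609 -0.3292  0.0604] yaw 1.7114 F [-0.   1.  -1.1] gap 0.0426 t 51.8 j6 -0.79
total tool [-7. -3. 46.] turn [0.05 0.15 0.61]
[-7.0, -3.0, 46.0, 0.05, 0.15, 0.61]
```

>>> {"method": "carry_out", "body": {
  "moves": [0, -0.007, -0.003, 0.015, 0, 0.1, 0.5, 0, 0, -0.001, 0.012, 0, 0, 0, 0, 0, -0.001, 0.01, 0, 0, 0, 0, 0, 0, 0.004, 0, 0, 0, 0, 0, 0, 0, 0, 0, 0]
}}

```text
clock: 52.4
tcp_pos: [0.5575, -0.3374, 0.0198]
orientation: [0.002, 0.659, 0.752, 0.0]
wrist_force: [-0.2, -0.6, 0.4]
finger_gap: 0.0423
```

Run:
```python
from h import *
plan([.5587,-.3367,.0145],np.pi/2+.135,1)
```

```text
at [ 0.5575 -0.3374  0.0198] yaw 1.7028 F [-0.2 -0.6  0.4] gap 0.0423 t 52.4 j6 -0.8
total tool [0.6 1.2 5.3] turn [ 0.2   0.19 -0.17]
[0.6, 1.2, 5.3, 0.2, 0.19, -0.17]
```

>>> {"method": "carry_out", "body": {
  "moves": [0, 0.0006, 0.001, 0.004, 0.2, 0.2, -0.2, 0, 0, 0, 0.001, 0, 0, 0, -1, 0, 0, 0, 0, 0, 0, -1, 0, 0, 0, 0, 0, 0, -1, 0, 0, 0, 0, 0, 0]
}}

```text
clock: 53.02
tcp_pos: [0.5595, -0.3372, 0.0158]
orientation: [0.001, 0.657, 0.753, 0.0]
wrist_force: [0.5, 0.2, -0.3]
finger_gap: 0.0187
```

Run:
```python
from h import *
plan([.472,.201,.085],np.pi/2+.017,11)
```

```text
at [ 0.5595 -0.3372  0.0158] yaw 1.7066 F [ 0.5  0.2 -0.3] gap 0.0187 t 53.0 j6 -0.8
total tool [545.  -13.7 -69.9] turn [0.08 0.07 6.81]
[49.5, -1.2, -6.4, 0.01, 0.01, 0.62]
[49.5, -1.8, -6.3, 0.01, 0.01, 0.62]
[49.5, -2.3, -6.3, 0.01, 0.01, 0.62]
[49.5, -2.9, -6.3, 0.01, 0.01, 0.62]
[49.5, -3.4, -6.3, 0.01, 0.01, 0.62]
[49.4, -3.9, -6.3, 0.01, 0.01, 0.62]
[49.4, -4.5, -6.3, 0.01, 0.01, 0.62]
[49.3, -5.0, -6.3, 0.01, 0.01, 0.62]
[49.3, -5.5, -6.3, 0.01, 0.01, 0.62]
[49.2, -6.1, -6.3, 0.01, 0.01, 0.62]
[49.1, -6.6, -6.3, 0.01, 0.01, 0.62]
```

>>> {"method": "carry_out", "body": {
  "moves": [-1, 0, 0, -0.05, 0, 0, 0, -1, 0.049, -0.006, -0.025, 0, 0, 1, -1, 0.049, -0.006, 0, 0, 0, 1, -1, 0.049, -0.006, 0, 0, 0, 1, -1, 0.049, -0.006, 0, 0, 0, 1]
}}

```text
clock: 53.65
tcp_pos: [0.5147, -0.1441, 0.0926]
orientation: [0.003, 0.686, 0.727, 0.001]
wrist_force: [-0.3, 0.5, -0.8]
finger_gap: 0.0187
```

>>> {"method": "carry_out", "body": {
  "moves": [-1, 0.049, -0.004, 0, 0, 0, 1, -1, 0.049, -0.004, 0, 0, 0, 1, -1, 0.049, -0.003, 0, 0, 0, 0.6, -1, 0.049, -0.003, 0, 0, 0, 0, -1, 0.049, -0.003, 0, 0, 0, 0]
}}

```text
clock: 54.28
tcp_pos: [0.4891, 0.1078, 0.093]
orientation: [0.004, 0.704, 0.71, 0.002]
wrist_force: [0.8, -0.5, -0.6]
finger_gap: 0.0187
```

>>> {"method": "carry_out", "body": {
  "moves": [-1, 0.049, 0, 0, 0, 0, 0, -1, 0.03, 0, 0, 0, 0, 0, -1, 0, 0, 0, 0, 0, 0, -1, 0, 0, 0, 0, 0, 0, -1, 0, 0, 0, 0, 0, 0]
}}

```text
clock: 54.9
tcp_pos: [0.4871, 0.1915, 0.0931]
orientation: [0.004, 0.702, 0.712, 0.002]
wrist_force: [-0.4, 0.6, -0.7]
finger_gap: 0.0186
```

Run:
```python
from h import *
plan([.475,.2022,.0328],np.pi/2+.017,1)
```

```text
at [0.4871 0.1915 0.0931] yaw 1.5843 F [-0.4  0.6 -0.7] gap 0.0186 t 54.9 j6 0.21
total tool [ 11.  -12.5  60.2] turn [ 0.5   0.14 -0.2 ]
[11.0, -12.5, 60.2, 0.5, 0.14, -0.2]
```

>>> {"method": "carry_out", "body": {
  "moves": [-1, 0.011, -0.012, 0.01, 0.4, 0.1, -0.2, -1, 0, -0.002, 0.015, 0, 0, 0, -1, 0, -0.002, 0.015, 0, 0, 0, -1, 0, 0, 0.01, 0, 0, 0, -1, 0, 0, 0.005, 0, 0, 0]
}}

```text
clock: 55.52
tcp_pos: [0.468, 0.2009, 0.0347]
orientation: [-0.0, 0.703, 0.711, -0.001]
wrist_force: [0.8, -0.1, -0.9]
finger_gap: 0.0186
```

Run:
```python
from h import *
plan([.475,.2022,.0328],np.pi/2+.017,1)
```

```text
at [0.468  0.2009 0.0347] yaw 1.5831 F [ 0.8 -0.1 -0.9] gap 0.0186 t 55.5 j6 0.24
total tool [1.2 7.  1.9] turn [-0.08  0.01 -0.27]
[1.2, 7.0, 1.9, -0.08, 0.01, -0.27]
```

>>> {"method": "carry_out", "body": {
  "moves": [-1, 0.001, 0.007, 0.001, 0, 0, -0.3, -1, 0, 0.007, 0, 0, 0, 0, -1, 0, 0.006, 0, 0, 0, 0, -1, 0, 0, 0, 0, 0, 0, -1, 0, 0, 0, 0, 0, 0]
}}

```text
clock: 56.15
tcp_pos: [0.491, 0.2025, 0.0344]
orientation: [0.0, 0.701, 0.713, 0.0]
wrist_force: [-0.2, 0.6, -1.1]
finger_gap: 0.0187
```

Run:
```python
from h import *
plan([.5232,.203,.0328],np.pi/2+.017,1)
```

```text
at [0.491  0.2025 0.0344] yaw 1.588 F [-0.2  0.6 -1.1] gap 0.0187 t 56.1 j6 0.22
total tool [-0.  32.2  1.7] turn [ 0.03 -0.02  0.01]
[-0.0, 32.2, 1.7, 0.03, -0.02, 0.01]
```

>>> {"method": "carry_out", "body": {
  "moves": [-1, 0, 0, 0.0015, 0, 0, 0, -1, 0, 0.004, 0, 0, 0, 0, -1, 0, 0.004, 0, 0, 0, 0, -1, 0, 0.004, 0, 0, 0, 0, -1, 0, 0.004, 0, 0, 0, 0]
}}

```text
clock: 56.78
tcp_pos: [0.5073, 0.2028, 0.0329]
orientation: [-0.0, 0.701, 0.713, 0.0]
wrist_force: [-1.2, -0.3, -1.9]
finger_gap: 0.0189
```

Run:
```python
from h import *
plan([.5232,.203,.0328],np.pi/2+.017,1)
```

```text
at [0.5073 0.2028 0.0329] yaw 1.5883 F [-1.2 -0.3 -1.9] gap 0.0189 t 56.8 j6 0.22
total tool [-0.1 15.9  0.1] turn [-0.   -0.02  0.03]
[-0.1, 15.9, 0.1, -0.0, -0.02, 0.03]
```

>>> {"method": "carry_out", "body": {
  "moves": [-1, 0, 0.004, 0, 0, 0, 0, -1, 0, 0.004, 0, 0, 0, 0, -1, 0, 0.004, 0, 0, 0, 0, -1, 0, 0.004, 0, -0.3, 0, 0, -1, 0, 0.005, 0, -0.4, 0, 0]
}}

```text
clock: 57.4
tcp_pos: [0.5227, 0.2029, 0.0314]
orientation: [-0.0, 0.7, 0.714, -0.0]
wrist_force: [-17.5, 0.1, 11.7]
finger_gap: 0.0188
```

>>> {"method": "carry_out", "body": {
  "moves": [-1, 0, 0.006, 0, -0.5, 0, 0, -1, 0, 0.007, 0, -0.5, 0, 0, -1, 0, 0.008, 0, -0.5, 0, 0, -1, 0, 0.008, 0, -0.5, 0, 0, -1, 0, 0.008, 0, 0, 0, 0]
}}

```text
clock: 58.02
tcp_pos: [0.5241, 0.2029, 0.0297]
orientation: [-0.009, 0.698, 0.716, -0.01]
wrist_force: [-21.3, 0.9, 18.9]
finger_gap: 0.0185
```

>>> {"method": "carry_out", "body": {
  "moves": [-1, 0, -0.003, 0, 0, 0, 0, -1, 0, -0.003, 0, 0, 0, 0, -1, 0, -0.003, 0, 0, 0, 0, -1, 0, -0.003, 0, 0, 0, 0, -1, 0, -0.003, 0, 0, 0, 0]
}}

```text
clock: 58.65
tcp_pos: [0.5193, 0.2028, 0.0315]
orientation: [-0.003, 0.699, 0.715, -0.003]
wrist_force: [8.3, -0.5, -6.1]
finger_gap: 0.0186
```

Run:
```python
from h import *
plan([.5232,.203,.0328],np.pi/2+.017,1)
```

```text
at [0.5193 0.2028 0.0315] yaw 1.5946 F [ 8.3 -0.5 -6.1] gap 0.0186 t 58.6 j6 0.2
total tool [ 0.1  3.9 -1.3] turn [-0.49  0.02  0.39]
[0.1, 3.9, -1.3, -0.49, 0.02, 0.39]
```

Yellow moved a bit more on the pull (4.8 mm against about 3), so I'll push again and compare.

>>> {"method": "carry_out", "body": {
  "moves": [-1, 0, 0.005, 0, -0.3, 0, -0.3, -1, 0, 0.007, 0, -0.4, 0, 0, -1, 0, 0.008, 0, -0.5, 0, 0, -1, 0, 0.01, 0, -0.5, 0, 0, -1, 0, 0.01, 0, 0, 0, 0]
}}

```text
clock: 59.28
tcp_pos: [0.526, 0.2028, 0.0268]
orientation: [-0.014, 0.694, 0.719, -0.015]
wrist_force: [-23.8, -1.7, 20.7]
finger_gap: 0.0188
```

>>> {"method": "carry_out", "body": {
  "moves": [-1, 0, 0.012, 0, 0, 0, 0, -1, 0, 0.012, 0, 0, 0, 0, -1, 0, -0.003, 0, 0, 0, 0, -1, 0, 0, 0, 0, 0, 0, -1, 0, 0, 0, 0, 0, 0]
}}

```text
clock: 59.9
tcp_pos: [0.5249, 0.2025, 0.0254]
orientation: [-0.027, 0.692, 0.72, -0.03]
wrist_force: [-0.7, -1.2, 0.3]
finger_gap: 0.0185
```

Run:
```python
from h import *
plan([.5232,.203,.0328],np.pi/2+.017,1)
```

```text
at [0.5249 0.2025 0.0254] yaw 1.6105 F [-0.7 -1.2  0.3] gap 0.0185 t 59.9 j6 0.18
total tool [ 0.5 -2.3 -7.3] turn [-4.68  0.18  1.29]
[0.5, -2.3, -7.3, -4.68, 0.18, 1.29]
```

>>> {"method": "carry_out", "body": {
  "moves": [-0.2, 0, 0, 0, 0, 0, 0, -0.2, 0, 0, 0, 0, 0, 0, -0.2, 0, 0, 0, 0, 0, 0, -0.2, 0, 0, -0.02, 0, 0, 0, -0.2, 0, 0, -0.04, -2, 0, 0.6]
}}

```text
clock: 60.52
tcp_pos: [0.529, 0.2024, 0.0827]
orientation: [-0.017, 0.697, 0.717, -0.02]
wrist_force: [0.3, -0.7, 0.3]
finger_gap: 0.0345
```

>>> {"method": "carry_out", "body": {
  "moves": [-0.2, 0, -0.02, -0.05, -2, 0, 0.6, 0, -0.03, -0.03, -0.04, 0, 0, 0, 0, -0.04, -0.03, -0.01, 0, 0, 0, 0, 0, 0, 0, 0, 0, 0, 0, 0, 0, 0, 0, 0, 0]
}}

```text
clock: 61.15
tcp_pos: [0.455, 0.1305, 0.1917]
orientation: [-0.001, 0.701, 0.714, -0.002]
wrist_force: [0.2, -0.2, 0.5]
finger_gap: 0.0429
```

Run:
```python
from h import *
plan([.42,.13,.17],np.pi/2+.017,1)
C,im=snap('wrist','pics/w20.png')
for c in RANGES:
    for a,p,b,_ in blobs(mask(im,c),30): print(c,a,p.round(1),b,ray(C,p,.037).round(4))
cv2.imwrite('pics/w20c.png',cv2.resize(im[170:350,130:400],None,fx=2.9,fy=2.9,interpolation=cv2.INTER_CUBIC))
```

```text
at [0.455  0.1305 0.1917] yaw 1.5894 F [ 0.2 -0.2  0.5] gap 0.0429 t 61.1 j6 0.09
total tool [  0.2 -34.9  21.9] turn [-0.24  0.13  0.09]
[0.2, -34.9, 21.9, -0.24, 0.13, 0.09]
red 165 [191.6 222.8] [182 217  20  11] [0.502  0.0591 0.037 ]
red 348 [192.1 243.4] [184 232  19  27] [0.5267 0.0582 0.037 ]
blue 141 [236.  222.2] [228 217  17  10] [0.5003 0.1065 0.037 ]
blue 408 [236.4 246.1] [228 234  17  28] [0.529  0.1068 0.037 ]
blue 156 [236.3 275.6] [230 270  14  12] [0.5667 0.1064 0.037 ]
blue 185 [161.7 286.3] [155 276  15  21] [0.583  0.0201 0.037 ]
blue 467 [359.1 286.1] [341 277  35  21] [0.5779 0.248  0.037 ]
blue 346 [225.2 341. ] [209 336  33  12] [0.6618 0.0921 0.037 ]
blue 372 [289.9 341.1] [274 336  34  13] [0.6602 0.1726 0.037 ]
green 137 [279.  222.2] [271 217  17  10] [0.4995 0.1524 0.037 ]
green 403 [278.5 246.1] [271 234  17  28] [0.5281 0.1531 0.037 ]
green 136 [278.7 275.5] [272 271  14  10] [0.5657 0.1548 0.037 ]
yellow 173 [321.2 222. ] [312 216  20  12] [0.4984 0.1974 0.037 ]
yellow 366 [322.1 243. ] [312 232  20  26] [0.5234 0.2005 0.037 ]
```

View pics/w20c.png

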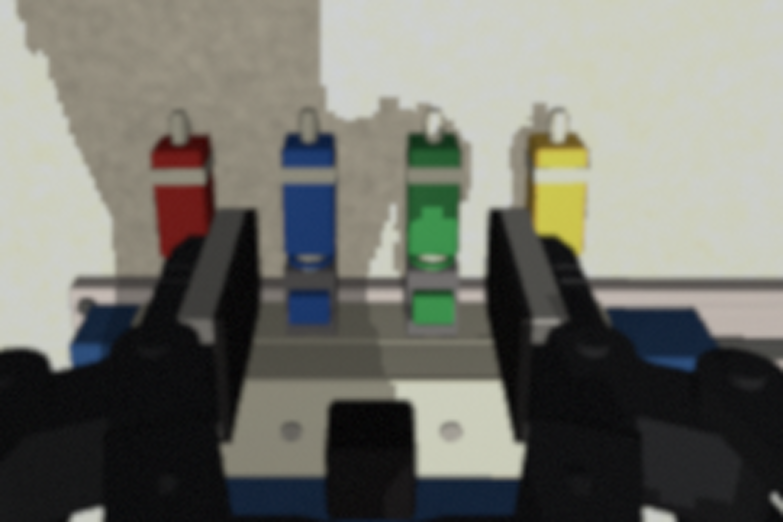

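All four filters sit at the same depth along the block (crop: red 180, blue 308, green 433, yellow 558). One last check from a raised position for block and jaw.

>>> {"method": "carry_out", "body": {
  "moves": [0, 0, -0.03, -0.03, 0, 0, 0, 0, 0, -0.03, -0.03, 0, 0, 0, 0, 0, 0, -0.02, 0, 0, 0, 0, 0, 0, 0, 0, 0, 0, 0, 0, 0, 0, 0, 0, 0]
}}

```text
clock: 61.82
tcp_pos: [0.3956, 0.1323, 0.2697]
orientation: [-0.003, 0.699, 0.715, -0.005]
wrist_force: [-0.3, 0.2, -0.8]
finger_gap: 0.0425
```

Run:
```python
from h import *
plan([.42,.13,.17],np.pi/2+.017,1)
C,im=snap('wrist','pics/w21.png')
for c in RANGES:
    for a,p,b,_ in blobs(mask(im,c),20): print(c,a,p.round(1),b,ray(C,p,.037).round(4))
cv2.imwrite('pics/w21c.png',cv2.resize(im[180:360,130:400],None,fx=2.9,fy=2.9,interpolation=cv2.INTER_CUBIC))
```

```text
at [0.3956 0.1323 0.2697] yaw 1.5937 F [-0.3  0.2 -0.8] gap 0.0425 t 61.8 j6 0.11
total tool [-2.6 25.5 99.4] turn [-0.68  0.14  0.34]
[-2.6, 25.5, 99.4, -0.68, 0.14, 0.34]
red 71 [202.9 240. ] [197 236  14   8] [0.5018 0.0567 0.037 ]
blue 70 [238.7 239.5] [233 236  12   7] [0.4997 0.1062 0.037 ]
blue 230 [238.6 258.3] [233 249  12  22] [0.5292 0.1061 0.037 ]
blue 94 [238.8 281. ] [234 277  11   9] [0.5668 0.1066 0.037 ]
blue 1206 [259.5 336.6] [209 329 100  16] [0.6673 0.1391 0.037 ]
green 65 [272.2 239.7] [266 236  13   7] [0.4989 0.1526 0.037 ]
green 223 [271.7 258.4] [266 250  13  21] [0.5283 0.153  0.037 ]
green 84 [271.9 281.5] [267 278  11   8] [0.5663 0.1547 0.037 ]
yellow 76 [305.1 238.9] [299 235  14   8] [0.4966 0.198  0.037 ]
```

View pics/w21c.png

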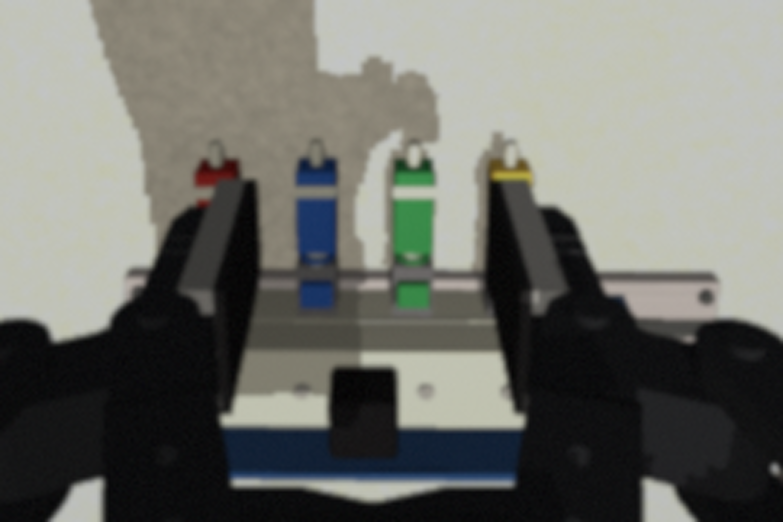

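>>> {"method": "carry_out", "body": {
  "moves": [1, 0.035, 0.02, 0.03, -0.4, 0, 0.3, 1, 0.035, 0.02, 0.03, -0.3, 0, 0, 1, 0, 0, 0, 0, 0, 0, 1, 0, 0, 0, 0, 0, 0, 1, 0, 0, 0, 0, 0, 0]
}}

```text
clock: 62.5
tcp_pos: [0.4343, 0.2036, 0.2036]
orientation: [-0.0, 0.702, 0.713, -0.003]
wrist_force: [0.8, -0.2, -0.2]
finger_gap: 0.0854
```

Run:
```python
from h import *
plan([.42,.13,.17],np.pi/2+.017,1)
C,im=snap('wrist','pics/w22.png')
for c in ('blue','green','yellow'):
    for a,p,b,_ in blobs(mask(im,c),20): print(c,a,p.round(1),b,ray(C,p,.037).round(4))
cv2.imwrite('pics/w22c.png',cv2.resize(im[150:350,130:400],None,fx=2.9,fy=2.9,interpolation=cv2.INTER_CUBIC))
```

```text
at [0.4343 0.2036 0.2036] yaw 1.5862 F [ 0.8 -0.2 -0.2] gap 0.0854 t 62.5 j6 0.26
total tool [-73.2 -15.2  34. ] turn [-0.29  0.28 -0.09]
[-73.2, -15.2, 34.0, -0.29, 0.28, -0.09]
blue 136 [175.5 233.4] [166 228  19  10] [0.4997 0.1097 0.037 ]
blue 339 [178.2 255. ] [167 244  20  27] [0.5274 0.1107 0.037 ]
blue 79 [178.7 284.1] [175 279   8  11] [0.5671 0.1084 0.037 ]
blue 269 [110.4 293.4] [101 284  22  22] [0.582  0.0241 0.037 ]
blue 1372 [289.6 306.1] [271 285  41  45] [0.5963 0.2431 0.037 ]
blue 536 [246.2 344.2] [208 336  66  16] [0.6574 0.1897 0.037 ]
blue 38 [171.7 344. ] [168 341   7   9] [0.659  0.0927 0.037 ]
blue 76 [188.  357.5] [178 356  21   5] [0.6814 0.1126 0.037 ]
green 121 [215.8 233.6] [208 229  16   9] [0.4992 0.1551 0.037 ]
green 370 [216.7 256.2] [209 245  17  26] [0.5281 0.1553 0.037 ]
green 125 [216.8 283.7] [211 279  13  11] [0.5656 0.1542 0.037 ]
yellow 160 [256.3 233.5] [248 228  17  11] [0.4982 0.2008 0.037 ]
yellow 426 [256.7 256.9] [249 244  17  28] [0.5281 0.2016 0.037 ]
yellow 148 [257.2 284. ] [251 279  14  11] [0.5651 0.2028 0.037 ]
```

View pics/w22c.png

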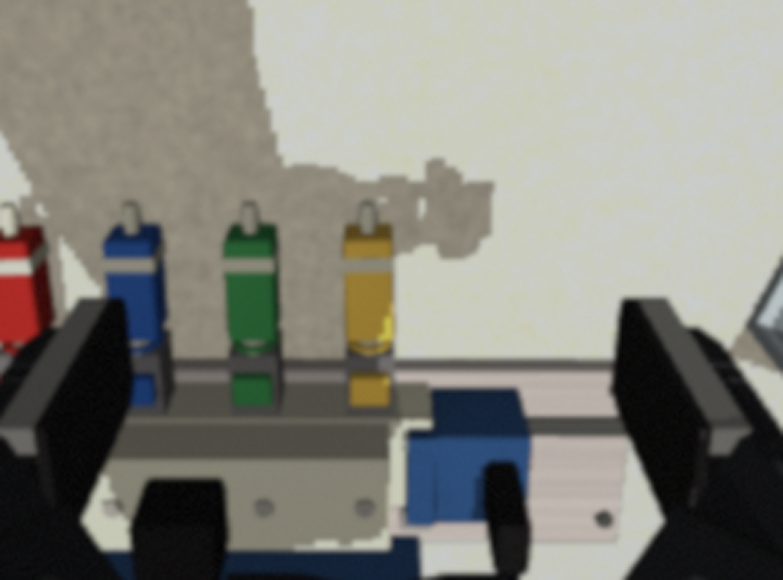

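The jaw's lip is over the block's ledge (crop 420,450). Yellow (368,290), green (250,290) and blue (135,290) sit at equal depth against their rings. Hand in.

```bash
python3 -c "
from workcell import env
print(env.hand_in(), env.get_state()['clock'])"
```

```text
the job is handed in; nothing more can be done
the job is handed in; nothing more can be done
```

I opened the jaw, turned the block so its fittings face the robot, and set it back against the stops. I then closed the jaw on it with about 23 N and pushed the blue, green, red and yellow filters into the fittings of their own colour. The job is handed in after about 63 s of robot time. No verdict was reported.

**Last checks:**
- **Depth:** in the final views all four filters sit at the same depth to about 1 mm, following the block's small yaw.
- **Block and jaw:** the block had not moved measurably since it was clamped, and the jaw's lip is over its ledge.
- **Pull tests:** each filter held against a pull of 7–8 N after insertion.

**Doubts:**
- **Yellow's pull test:** yellow gave about 4.8 mm in its pull test, against about 3 to 3.7 mm for the others. I pushed it home again at about 24 N. Its depth then matched green's, but I did not repeat the pull.
- **Latches:** I could not measure the latch lifts directly. That all four are locked is inferred from depth, push force and the pull tests.
- **Red:** I could see red's fitting only partly in the last views. Its body was level with the others.
- **Bystanders:** I saw no contact with them, but did not measure their positions at the end.

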